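Set up the sample shaker

TASK

Set up the shaker for a run: swing its latch out of the way, lower the holder plate over the two locating pins until it rests flush on the deck, and then swing the latch closed into its catch. Then stand every white sample jar in a well of the plate, one to a well and fully down, and only when all of them are in, push the run lever over to on. Knock nothing over: leave the amber jar, the beaker and the wash bottle standing.

Things in the scene. Friction and masses are not known exactly. Their poses are not given: they have to be found in the camera images.
- shaker: White bench shaker, 270 x 365 mm housing (its centre 12.5 mm to -y of the origin), fixed to the table. Origin on the table under the middle of its flat dark steel deck, whose top is 85 mm up. Own x runs along the short side (roughly away from the robot), own y to its left, z up.
- deck (a point): Middle of the deck's top surface, halfway between the two locating pins; axes as the shaker's. The holder plate belongs here, underside on the deck, centred, with its x axis along the deck's x (either way round: the plate is the same after a half turn).
- pin_a (a point): Tip of one locating pin: upright steel, 12 mm diameter, 40 mm tall above the deck, top 10 mm coned; 76 mm to -x of the deck middle.
- pin_b (a point): Tip of the other, identical pin, 76 mm to +x of the deck middle.
- latch (a joint): Swing latch, a flat steel arm on an upright pivot at the left (+y) edge of the deck, turning level. Rad: 0 = closed, arm along the shaker's +x, far end in the catch, tongue over the plate's rim; grows as it swings outwards (anticlockwise from above), stop at 1.4. Starts at 0 to 0.25, tongue in the plate's way; clear of the plate beyond 1. Stays where left; about 1 N at the knob moves it.
- latch_knob (a point): Middle of the upright black grip knob on the latch arm: round, 22 mm diameter, 40 mm tall (its foot on the arm, 20 mm below this point; top 20 mm above), 85 mm from the pivot axis, 46 mm above the deck.
- latch_pivot (a point): Point on the vertical axis of the latch, at (-60, +140) mm in the shaker's x, y. The arm is 18 to 26 mm above the deck: 2 mm above the top of a plate that is fully down, so it closes only over a flush plate. Its tongue is a flat piece 40 mm wide reaching 46 mm to the plate's side of the arm, 60 mm from the pivot.
- run_lever (a joint): Run switch of the shaker, a small black toggle lever on a grey block at the right (-y) end of the deck. Value in rad: 0 = off, leaning towards the shaker's -x (to the robot); 1.0 = on, leaning towards +x; it moves in the shaker's x-z plane, and stays where it is left. It starts off (0 to 0.15); it is on beyond 0.85.
- run_lever_tip (a point): Centre of the 26 mm ball at the tip of the run lever, 70 mm from its pivot; it swings about 67 mm along the shaker's x from off to on.
- plate: Holder plate: grey plastic, 180 (own x) x 220 (own y) x 16 mm thick, about 0.5 kg, lying loose on the table. Origin at the centre of its underside, z up. Two 15 mm holes for the locating pins at x = -76 and +76 mm, y = 0; four 53.5 mm wells at x = +-42, y = +-62 mm; a lifting handle in the middle.
- plate_handle (a point): Middle of the lifting handle's bar, 59 mm above the plate's underside: steel bar 84 mm long along the plate's x, 12 mm thick in y, 14 mm tall, with 36 mm of free space under it, on two posts 36 mm either side of the middle.
- well0 (a point): Well of the holder plate: centre of a 53.5 mm round through hole, at the level of the plate's underside; at x = -42, y = -62 mm of the plate.
- well1 (a point): Well of the holder plate: centre of a 53.5 mm round through hole, at the level of the plate's underside; at x = -42, y = 62 mm of the plate.
- well2 (a point): Well of the holder plate: centre of a 53.5 mm round through hole, at the level of the plate's underside; at x = 42, y = -62 mm of the plate.
- well3 (a point): Well of the holder plate: centre of a 53.5 mm round through hole, at the level of the plate's underside; at x = 42, y = 62 mm of the plate.
- jar1: Closed white plastic sample jar with a paper band: 48 mm diameter, 85 mm tall (straight body up to 60 mm, then shoulder and a 41 mm screw cap), 0.11 to 0.23 kg, bottom-heavy, standing on the table. Origin at the centre of its underside, z up. All sample jars are alike; two to four are present.
- jar2: Closed white plastic sample jar with a paper band: 48 mm diameter, 85 mm tall (straight body up to 60 mm, then shoulder and a 41 mm screw cap), 0.11 to 0.23 kg, bottom-heavy, standing on the table. Origin at the centre of its underside, z up. All sample jars are alike; two to four are present.
- jar3: Closed white plastic sample jar with a paper band: 48 mm diameter, 85 mm tall (straight body up to 60 mm, then shoulder and a 41 mm screw cap), 0.11 to 0.23 kg, bottom-heavy, standing on the table. Origin at the centre of its underside, z up. All sample jars are alike; two to four are present.
- jar4: Closed white plastic sample jar with a paper band: 48 mm diameter, 85 mm tall (straight body up to 60 mm, then shoulder and a 41 mm screw cap), 0.11 to 0.23 kg, bottom-heavy, standing on the table. Origin at the centre of its underside, z up. All sample jars are alike; two to four are present.
- squat_jar: Squat amber glass jar with a black cap, 68 mm diameter, 50 mm tall, no sample: stays out of the wells. Origin at the centre of its underside, z up.
- beaker: Glass beaker, 68 mm diameter, 90 mm tall, a bystander behind the shaker. Origin at the centre of its underside, z up.
- wash_bottle: White wash bottle, 64 mm diameter, 150 mm tall, a bystander beyond the shaker and plate. Origin at the centre of its underside, z up.
There are look-alikes about, which are no part of the job. What is shaped like the jar1 but yellow is not meant.

How it is judged:
By the outcome, as a careful person would: the job done as asked, in the order asked, and still so for the second after the job is handed in, with the robot touching nothing.
Of jar1, jar2, jar3, jar4 only 2 to 4 are there at a start; the rules pass over those that are not, and their reading is None.
At some moment in a run one of jar1, jar2, jar3, jar4, plate may be knocked a few centimetres aside while the robot is not near it.
It also fails if it takes over 210 s, if anything falls off the work surface, if the arm or the gripper's body presses on something with over 40 N, if the wrist force passes 120 N, or if a joint passes its speed limit or range.

ROBOT

A 6-joint arm with a two-finger parallel gripper is mounted at the origin on the work surface. World frame = base frame: x ahead of the robot, y to its left, z up, the work surface at z = 0. Lengths are in m, angles in rad, forces in N, time in s.
With the tool pointing down it reaches from about 0.35 to 0.8 m from the base axis. Payload 7.3 kg.
Tool frame: the origin (TCP) lies at the centre of the arm's flange, where the gripper is bolted on; the fingertips stand 173 mm ahead of it and the grasp point (between the pads) lies 155 mm ahead of it; z points along the fingers, y is the line along which they close (so a half turn about z gives the same grasp; the last joint's range is limited). The gripper opens to 85 mm and grips with 20 to 120 N. Pads are 22 mm wide; open, the fingers measure 114 mm over their backs; the gripper's body (76 mm by 85 mm) begins 54 mm behind the grasp point. The pads swing forward as they close: fully open they stand 13 mm farther back than shut.
Start: joints at [1.046, 0.342, 1.524, -0, 1.275, -0.146], TCP at [0.194, 0.488, 0.405] pointing down, gripper open.
Joint ranges: [-2.53, 2.53], [-0.77, 2.02], [0.04, 2.7], [-1, 4.14], [0.28, 2.66], [-3.11, 3.11]. Speed limits (rad/s): [2.57, 2.57, 3.14, 3.14, 3.14, 3.14].

INTERFACE

Orientations are given as a unit quaternion [x, y, z, w].
In Python, from bench import ctrl gives the robot as it stands.
- The arm moves only by the shell command python3 -m pendant 'ROWS'. ROWS is JSON, a list of rows, each a list of 7 numbers: the shift along the tool's x, y, z in m, then the turn, a rotation vector about the tool's x, y, z in rad, then the finger opening in m, from 0 to 0.0854. A call has 1 to 12 rows; each row shifts and turns the commanded pose from where the row before left it, along the tool's axes as they then stand; what a row does not reach is not made up. A row lasts 1/8 s, in which the tool goes at most 62.5 mm and 10.7 degrees, less where a joint would pass 70% of its speed; a pose out of reach is approached as far as the arm can. A call with a gripper value outside its range is refused whole. The fingers move at their own pace and stop on an object; the grip force is fixed at half the most. Time passes only in rows, so rows that do not move let the fingers close. It gives the time, the measured TCP pose, the force, the opening and the grip force at its end, in the units of the state.
- ctrl.read_state(): the state, without advancing time (a new reading comes with each control period).
- ctrl.get_image(name): name is "scene" or "side" or "wrist"; returns a dict with "frame" (480x640x3 uint8, red, green, blue), "K" (3x3 intrinsics, pixels), "rvec" (rotation vector, rad) and "tvec" (3), from world to camera coordinates, as OpenCV has them; the wrist camera has in their place "tool_from_camera" (4x4, takes a point from camera to tool coordinates, whose origin is the TCP and whose axes are the flange's). Camera axes: x right, y down, z forward; pixel columns grow to the right and rows downward; lengths in m; the calibration is good to about 2 mm. A picture is of the moment at which its call begins: read the wrist's pose just before it. There is no depth.
- ctrl.hand_in(): hands the job in; it is judged then, once.
Trained networks look in the newest picture that a camera, given by its name, has taken for a name from the list of things; names that differ only in an ending like _2 or _b are one class to them, and where a whole thing is asked for, a point or a joint stands for the part that bears it (a point fixed in the world has none). Each returns a list of dicts, best first, with "conf" (0 to 1); they miss things now and then, are a little off and sometimes report something else, mostly with a low value. They report only what shows in the picture. A call takes as long as a camera call. They do not tell look-alikes from the thing itself.
- ctrl.silhouettes(thing, camera): "region" (480x640 bool, what is visible of it) and "pixel" ([row, column] in pixels, amid what is visible of it).
The state is a dict: "time_s": time; "qpos": joint angles; "qd": joint speeds; "effort": joint torques, N m; "position": TCP position; "orientation": TCP orientation; "wrist_force": force on the tool from outside, world axes, zero at the start; "ft_torque": the same for the moment, N m; "gripper_width": opening from 0.0 (shut) to 1.0 (fully open); "grasp_force": force on a finger pad.
Only numpy, scipy, OpenCV 4.12 (cv2) and the standard library are available. Lean on these libraries where they do the work, as an engineer would, in place of code of your own. Each camera call takes 0.05 s, during which the arm holds its last target. There are 200 camera calls.

## Working session

There is one attempt and no reset: what is moved stays moved. The work goes in short steps, Python scripts to look and compute and a shell command to move; the robot and the scene stay as the last step left them, time stands still between calls to the robot, and variables do not carry over. Pictures are saved under pics/ and viewed, at most 14 in all, crops included, and the job is handed in when it is done.

```bash
ls; mkdir -p pics
python3 - <<'E'
from bench import ctrl
import cv2
s=ctrl.read_state();print({k:(v if isinstance(v,(int,float)) else [round(float(x),3) for x in v]) for k,v in s.items()})
for n in("scene","side"):
    d=ctrl.get_image(n);cv2.imwrite(f"pics/{n}0.png",d["frame"][:,:,::-1]);print(n,d["K"],d["rvec"],d["tvec"])
E
```

```text
pics
{'time_s': 0.0, 'qpos': [1.046, 0.343, 1.525, -0.0, 1.275, -0.146], 'qd': [0.001, 0.0, -0.002, 0.001, -0.002, 0.001], 'effort': [0.0, -43.368, -24.602, -0.0, 0.008, 0.0], 'position': [0.194, 0.488, 0.404], 'orientation': [0.188, 0.982, -0.001, -0.0], 'wrist_force': [0.636, 0.315, -0.017], 'ft_torque': [0.036, 0.015, -0.043], 'grasp_force': 0.0, 'gripper_width': 0.999876178167173}
scene [[464.33076674   0.         330.77128043]
 [  0.         464.33076674 241.01284915]
 [  0.           0.           1.        ]] [ 1.65682108  2.03226058 -0.74465676] [ 0.12153255 -0.30134791  1.5269177 ]
side [[547.20284827   0.         317.9973832 ]
 [  0.         547.20284827 231.15899934]
 [  0.           0.           1.        ]] [ 2.03447473 -0.74302923  0.43107386] [-0.42788185  0.28080306  0.80202789]
```

View pics/scene0.png

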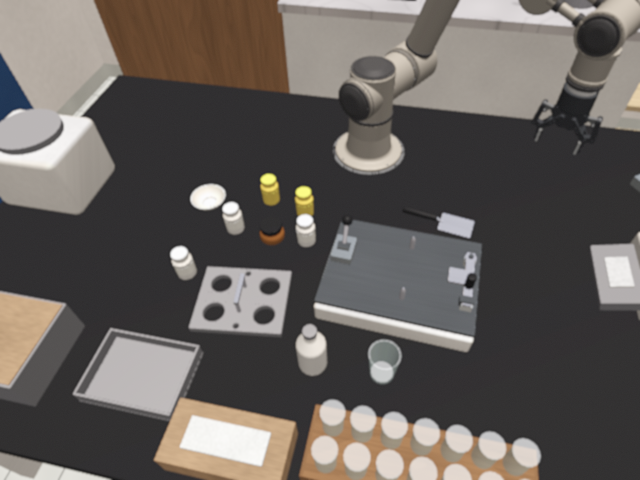

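View pics/side0.png

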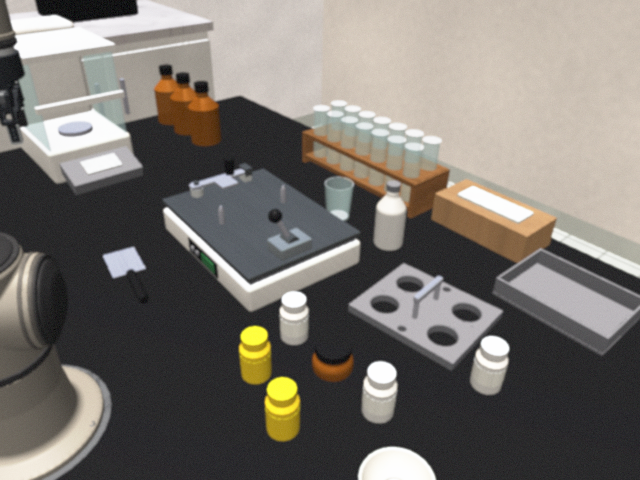

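The scene view shows three white jars at (233,217), (306,230) and (184,263). The two yellow look-alikes are at (270,190) and (304,202), the amber jar at (272,232), the plate at (241,300) and the shaker at (400,280). The latch is at the right, with its knob at (470,283), and the run lever ball is at (347,222). The side view agrees, with white jars at (294,318), (380,392) and (490,366). The white wash bottle at (311,352) could also be taken for a jar, but it is taller.

```bash
cat > h.py <<'E'
import numpy as np, cv2, json
from bench import ctrl
from scipy.spatial.transform import Rotation as R
from scipy.optimize import least_squares
def cam(name):
    s=ctrl.read_state(); d=ctrl.get_image(name)
    if name=="wrist":
        T=np.eye(4);T[:3,:3]=R.from_quat(s["orientation"]).as_matrix();T[:3,3]=s["position"]
        W=np.linalg.inv(T@d["tool_from_camera"])
    else:
        W=np.eye(4);W[:3,:3]=R.from_rotvec(d["rvec"]).as_matrix();W[:3,3]=d["tvec"]
    return dict(f=d["frame"],K=np.array(d["K"]),W=W)
def proj(c,P):
    P=np.atleast_2d(P)@c["W"][:3,:3].T+c["W"][:3,3]; p=P@c["K"].T
    return p[:,:2]/p[:,2:]            # u(col),v(row)
def back(c,uv,z):
    uv=np.atleast_2d(uv); r=np.c_[uv,np.ones(len(uv))]@np.linalg.inv(c["K"]).T@c["W"][:3,:3]
    o=-c["W"][:3,:3].T@c["W"][:3,3]
    return o+r*((z-o[2])/r[:,2:])
def save(c,n,pts=None,box=None,sc=1):
    im=c["f"][:,:,::-1].copy()
    if box: im=im[box[1]:box[3],box[0]:box[2]]
    im=cv2.resize(im,None,fx=sc,fy=sc,interpolation=cv2.INTER_CUBIC)
    if pts is not None:
        for u,v in pts:
            o=(box[0],box[1]) if box else (0,0)
            if abs(u)<5000 and abs(v)<5000: cv2.circle(im,(int((u-o[0])*sc),int((v-o[1])*sc)),2,(0,0,255),-1)
    cv2.imwrite(f"pics/{n}.png",im)
def place(x,y,th,P):
    P=np.atleast_2d(P).astype(float);c,s=np.cos(th),np.sin(th)
    return np.c_[x+c*P[:,0]-s*P[:,1],y+s*P[:,0]+c*P[:,1],P[:,2]]
def solid(c,P):
    """mask of convex hull of projected points"""
    m=np.zeros((480,640),np.uint8);cv2.fillConvexPoly(m,cv2.convexHull(proj(c,P).astype(np.float32)).astype(np.int32),1);return m
a=np.linspace(0,2*np.pi,40)
def cyl(r,z0,z1): return np.r_[np.c_[r*np.cos(a),r*np.sin(a),a*0+z0],np.c_[r*np.cos(a),r*np.sin(a),a*0+z1]]
JAR=np.r_[cyl(.024,0,.06),cyl(.0205,.068,.085)]
def hullfit(obs,P,p0,yaw):
    """obs: [(cam,region)]; match bbox extents along 8 directions of projected hull to region"""
    D=np.stack([np.cos(np.arange(16)*np.pi/8),np.sin(np.arange(16)*np.pi/8)])
    def f(p):
        out=[]
        for c,r in obs:
            v,u=np.nonzero(r);o=(np.c_[u,v]@D).max(0)
            q=(proj(c,place(p[0],p[1],p[2] if yaw else 0,P))@D).max(0)-0
            out.append(q-o)
        return np.concatenate(out)
    s=least_squares(f,p0,loss="soft_l1");return s.x,np.sqrt(np.mean(s.fun**2))
def clean(r):
    n,l,st,_=cv2.connectedComponentsWithStats(r.astype(np.uint8));return l==1+np.argmax(st[1:,4])
E
cat > look.py <<'E'
from h import *
C={n:cam(n) for n in("scene",)}
S={n:{} for n in("scene","side")}
for n in("scene","side"):
    C[n]=cam(n)
    for t in("jar1","squat_jar","plate","shaker","latch_knob","run_lever_tip","beaker","wash_bottle"):
        S[n][t]=ctrl.silhouettes(t,n)
        for d in S[n][t]:
            if d["conf"]>.3:
                v,u=np.nonzero(d["region"]);col=np.median(C[n]["f"][d["region"]],0)
                print(n,t,round(d["conf"],2),"uv",[int(d["pixel"][1]),int(d["pixel"][0])],"bb",u.min(),v.min(),u.max(),v.max(),col,back(C[n],[d["pixel"][1],d["pixel"][0]],.04)[0,:2].round(3))
import pickle;pickle.dump((C,S),open("look.pkl","wb"))
E
python3 look.py
```

```text
scene jar1 0.78 uv [305, 202] bb 295 188 312 215 [185. 166.  81.] [ 0.313 -0.13 ]
scene jar1 0.76 uv [184, 264] bb 170 247 195 279 [176.  171.5 165. ] [ 0.587 -0.382]
scene jar1 0.73 uv [303, 229] bb 296 215 314 246 [179. 174. 167.] [ 0.414 -0.111]
scene jar1 0.67 uv [268, 184] bb 260 175 279 205 [164. 144.  65.] [ 0.263 -0.256]
scene jar1 0.66 uv [233, 219] bb 223 203 243 234 [172. 167. 161.] [ 0.415 -0.312]
scene squat_jar 0.87 uv [274, 229] bb 259 217 283 245 [51. 49. 48.] [ 0.428 -0.189]
scene plate 0.92 uv [239, 302] bb 189 267 290 336 [188. 184. 184.] [ 0.668 -0.207]
scene plate 0.48 uv [234, 220] bb 223 203 243 234 [174. 168. 162.] [ 0.416 -0.308]
scene shaker 0.71 uv [398, 284] bb 314 216 479 351 [103. 105. 109.] [0.54  0.159]
scene latch_knob 0.91 uv [465, 277] bb 447 254 475 295 [185. 185. 194.] [0.487 0.321]
scene run_lever_tip 0.73 uv [345, 220] bb 342 216 350 242 [63.  62.5 62.5] [ 0.356 -0.007]
scene beaker 0.97 uv [381, 360] bb 369 341 400 384 [133. 137. 136.] [0.746 0.148]
scene wash_bottle 0.75 uv [310, 350] bb 295 324 326 375 [171. 165. 159.] [ 0.754 -0.01 ]
side ja
[... 453 characters left out ...]
4. 43. 33.] [ 0.41  -0.216]
side squat_jar 0.66 uv [427, 312] bb 348 265 501 369 [184. 180. 184.] [ 0.606 -0.245]
side plate 0.9 uv [424, 314] bb 348 265 500 370 [184. 180. 184.] [ 0.598 -0.244]
side latch_knob 0.57 uv [224, 182] bb 190 157 243 190 [148. 151. 161.] [0.6   0.401]
side run_lever_tip 0.61 uv [277, 219] bb 268 208 288 237 [58. 59. 62.] [0.594 0.175]
side beaker 0.91 uv [340, 198] bb 324 177 352 220 [135. 151. 147.] [0.77  0.159]
side beaker 0.53 uv [256, 233] bb 162 157 359 311 [ 93.  98. 104.] [0.525 0.156]
side wash_bottle 0.93 uv [388, 221] bb 373 181 405 250 [165. 160. 152.] [0.781 0.01 ]
side wash_bottle 0.55 uv [490, 369] bb 470 337 507 394 [182. 177. 166.] [ 0.578 -0.394]
```

```bash
cat > fit.py <<'E'
from h import *; import pickle
C,S=pickle.load(open("look.pkl","rb"))
def reg(n,t,uv):
    return clean(min(S[n][t],key=lambda d:np.hypot(d["pixel"][1]-uv[0],d["pixel"][0]-uv[1]))["region"])
for k,a1,b1,z in(("jA",(303,229),(291,317),JAR),("jB",(233,219),(379,395),JAR),("jC",(184,264),(489,366),JAR),("squat",(274,229),(333,355),cyl(.034,0,.05)),("beaker",(381,360),(340,198),cyl(.034,0,.09)),("wash",(310,350),(388,221),cyl(.032,0,.1))):
    t={"j":"jar1","s":"squat_jar","b":"beaker","w":"wash_bottle"}[k[0]]
    o=[(C["scene"],reg("scene",t,a1)),(C["side"],reg("side",t,b1))]
    print(k,*[hullfit([x],z,back(x[0],m,.04)[0,:2],0) for x,m in zip(o,(a1,b1))],hullfit(o,z,back(C["scene"],a1,.04)[0,:2],0))
box=lambda x0,x1,y0,y1,z0,z1:np.array([[x,y,z] for x in(x0,x1) for y in(y0,y1) for z in(z0,z1)])
PL=np.r_[box(-.09,.09,-.11,.11,0,.016)]
o=[(C["scene"],reg("scene","plate",(239,302))),]
pp,e=hullfit(o,PL,[.65,-.21,0],1);print("plate",pp,e)
SH=box(-.135,.135,-.195,.17,0,.085)
o=[(C["scene"],clean(reg("scene","shaker",(398,284)))),(C["side"],reg("side","beaker",(256,233)))]
sp,e=hullfit(o,SH,[.54,.16,0],1);print("shaker",sp,e)
pt=np.r_[place(*sp,np.r_[SH,[[-.076,0,.125],[.076,0,.125],[-.076,0,.085],[.076,0,.085],[-.06,.14,.105]]]),place(*pp,np.r_[PL,[[-.076,0,.016],[.076,0,.016],[0,0,.059]]])]
for n,b in(("scene",(170,190,490,390)),("side",(140,150,520,390))): save(C[n],"fit_"+n,proj(C[n],pt),b,2)
E
python3 fit.py; python3 -c "
import cv2,numpy as np
a=cv2.imread('pics/fit_scene.png');b=cv2.imread('pics/fit_side.png');a=cv2.resize(a,(480,300));b=cv2.resize(b,(475,300))
print(a.shape,b.shape)"
```

```text
jA (array([ 0.41664732, -0.10613926]), np.float64(0.8057248483077808)) (array([ 0.4152554 , -0.10678049]), np.float64(0.9242833537819638)) (array([ 0.41560024, -0.10642994]), np.float64(0.8829328085659577))
jB (array([ 0.41261854, -0.31395275]), np.float64(0.8048067793330087)) (array([ 0.41046855, -0.31460233]), np.float64(1.8963399319959078)) (array([ 0.41140303, -0.31445413]), np.float64(1.5211251204334528))
jC (array([ 0.58388676, -0.38777965]), np.float64(0.6770578602279618)) (array([ 0.58218986, -0.38891956]), np.float64(0.8725039581031084)) (array([ 0.58279896, -0.38860301]), np.float64(0.8271883998676848))
squat (array([ 0.42181857, -0.2033302 ]), np.float64(1.6326181505270765)) (array([ 0.41764629, -0.20533109]), np.float64(2.054354575262298)) (array([ 0.41865083, -0.20461801]), np.float64(1.9910818007539255))
beaker (array([0.75121823, 0.15127626]), np.float64(2.2060670559121873)) (array([0.76241693, 0.15833461]), np.float64(2.853904345444294)) (array([0.75413035, 0.15175836]), np.float64(2.9499248636851365))
wash (array([ 0.76101239, -0.00692608]), np.float64(1.3242036305562477)) (array([7.69731588e-01, 1.93482359e-04]), np.float64(5.978123215284039)) (array([ 0.76278279, -0.00581535]), np.float64(4.990654773117988))
plate [ 0.63946216 -0.21570888  0.13634232] 1.1954832861470757
shaker [ 0.53040614  0.17832082 -0.07788608] 4.302953844662065
(300, 480, 3) (300, 475, 3)
```

View pics/fit_scene.png

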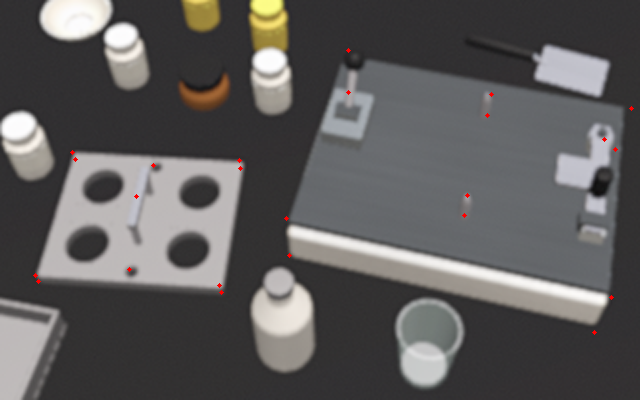

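The overlay fits the plate corners, holes and handle well, and the shaker to about a centimetre: pins at (489,100) and (466,207) in the crop, latch knob at (600,182). I'll refine those with the wrist camera.

```bash
cat >> h.py <<'E'
def rel(*targets):
    """targets (x,y,z,yaw of tool y): print total tool-frame shift/turn about z for each leg, tool down"""
    s=ctrl.read_state();p=np.array(s["position"]);Q=R.from_quat(s["orientation"]).as_matrix()
    yaw=np.arctan2(Q[1,1],Q[0,1]);print("now",p.round(4),"yaw",round(yaw,3),"tilt",Q[:,2].round(4))
    for t in targets:
        ty=np.array([np.cos(yaw),np.sin(yaw),0]);tx=np.array([np.sin(yaw),-np.cos(yaw),0])*1.0
        tx=np.cross(ty,[0,0,-1.]);d=np.array(t[:3])-p
        dy=(t[3]-yaw+np.pi/2)%np.pi-np.pi/2
        print("to",np.round(t,4),"shift",(d@tx).round(4),(d@ty).round(4),(-d[2]).round(4),"turn z",round(-dy,4))
        p=np.array(t[:3]);yaw=yaw+dy
E
python3 - <<'E'
from h import *
print(np.round(ctrl.get_image("wrist")["tool_from_camera"],3), ctrl.get_image("wrist")["K"])
rel((.47,.17,.42,1.49))
E
```

```text
[[ 0.001 -0.951 -0.308  0.079]
 [ 1.     0.001  0.     0.001]
 [ 0.    -0.308  0.951  0.031]
 [ 0.     0.     0.     1.   ]] [[391.83559986   0.         325.15946571]
 [  0.         391.83559986 232.52876129]
 [  0.           0.           1.        ]]
now [0.1941 0.4878 0.4047] yaw 1.192 tilt [ 0.e+00  1.e-04 -1.e+00]
to [0.47 0.17 0.42 1.49] shift -0.3738 -0.1933 -0.0153 turn z -0.298
```

```bash
python3 -m pendant '[[-0.0467,-0.0242,-0.002,0,0,0,0.085],[-0.0467,-0.0242,-0.002,0,0,0,0.085],[-0.0467,-0.0242,-0.002,0,0,0,0.085],[-0.0467,-0.0242,-0.002,0,0,0,0.085],[-0.0467,-0.0242,-0.002,0,0,0,0.085],[-0.0467,-0.0242,-0.002,0,0,0,0.085],[-0.0467,-0.0242,-0.002,0,0,0,0.085],[-0.0467,-0.0242,-0.002,0,0,0,0.085],[0,0,0,0,0,-0.149,0.03],[0,0,0,0,0,-0.149,0.03],[0,0,0,0,0,0,0.03],[0,0,0,0,0,0,0.03]]'
cat > w1.py <<'E'
from h import *
c=cam("wrist");sp=np.array([.530,.178,-.078])
P=np.array([[-.076,0,.125],[.076,0,.125],[-.06,.14,.111],[-.135,-.195,.085],[.135,-.195,.085],[.135,.17,.085],[-.135,.17,.085]])
save(c,"w1",proj(c,place(*sp,P)));np.save("w1.npy",c,allow_pickle=True)
print(proj(c,place(*sp,P)).round(0).tolist())
for t in("latch_knob","run_lever_tip"):
    for d in ctrl.silhouettes(t,"wrist")[:2]:print(t,d["conf"],d["pixel"])
E
python3 w1.py
```

```text
time_s: 2.65
position: [0.4696, 0.1699, 0.4208]
orientation: [0.042, 0.999, 0.0, 0.0]
wrist_force: [-0.9, -0.3, 0.3]
gripper_width: 0.355
grasp_force: 0.0
[[342.0, 201.0], [340.0, 384.0], [530.0, 217.0], [78.0, 112.0], [134.0, 408.0], [516.0, 406.0], [569.0, 109.0]]
latch_knob 0.71 [279.8, 511.7]
run_lever_tip 0.97 [266.9, 77.8]
run_lever_tip 0.52 [282.9, 513.6]
```

View pics/w1.png

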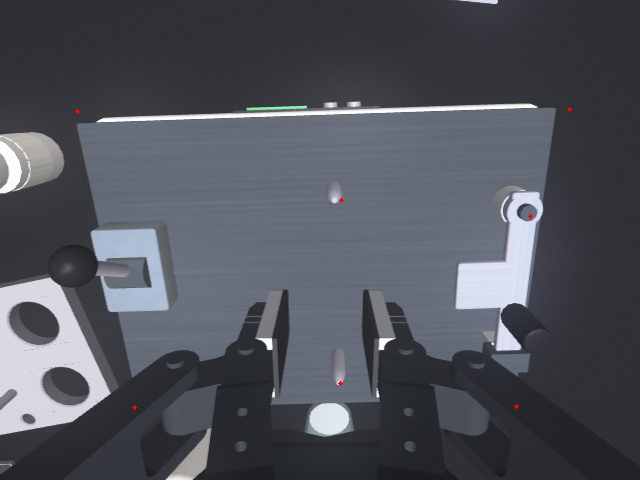

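The deck fills the view. Pin_a's tip is near (334,202), pin_b's near (340,383), the latch pivot near (527,212) and the knob top near (540,340). The lever ball is at (73,266). I'll zoom in to measure these properly.

Run:
```python
import cv2,numpy as np
im=cv2.imread("pics/w1.png")
# remake clean from npy
c=np.load("w1.npy",allow_pickle=True).item();im=c["f"][:,:,::-1]
t=[]
for x,y in((310,165),(310,340),(70,100),(480,180),(490,290),(505,90)):
    k=cv2.resize(im[y:y+60,x:x+60],None,fx=4,fy=4,interpolation=cv2.INTER_CUBIC)
    for i in range(0,240,40):cv2.putText(k,str(x+i//4),(i,8),0,.28,(0,255,255));cv2.putText(k,str(y+i//4),(0,i+8),0,.28,(0,255,0));k[::40,::8]=(0,255,0);k[::8,::40]=(0,255,255)
    t.append(k)
cv2.imwrite("pics/w1c.png",np.vstack([np.hstack(t[:3]),np.hstack(t[3:])]))
```

```text
(no output)
```

View pics/w1c.png

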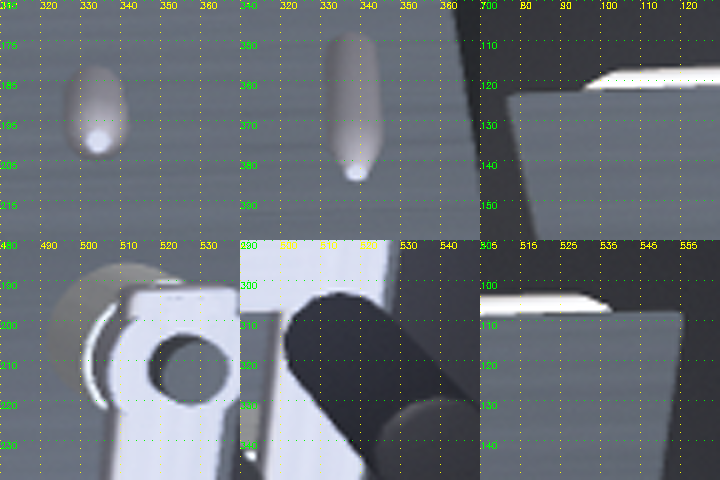

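Run:
```python
from h import *
c=np.load("w1.npy",allow_pickle=True).item()
obs=np.array([[334.3,200.2],[339.2,383.2],[527.2,212.5]]);P=np.array([[-.076,0,.125],[.076,0,.125],[-.06,.14,.111]])
for n in(2,3):
    s=least_squares(lambda p:(proj(c,place(*p,P[:n]))-obs[:n]).ravel(),[.53,.178,-.06]);print(n,s.x.round(4),s.fun.round(1))
sp=s.x if 0 else least_squares(lambda p:(proj(c,place(*p,P[:2]))-obs[:2]).ravel(),[.53,.178,-.06]).x
Rz=lambda p:place(0,0,-sp[2],p-[sp[0],sp[1],0])
print("corners in deck frame",Rz(back(c,[[76.7,124],[555.7,108.2]],.085)).round(4))
print("pivot@.111,.116",Rz(back(c,[[527.2,212.5]],.111)).round(4),Rz(back(c,[[527.2,212.5]],.118)).round(4))
k=Rz(back(c,[[516,311]],.111))[0];print("knob foot",k.round(4),"ang",np.arctan2(k[1]-.14,k[0]+.06),np.hypot(k[1]-.14,k[0]+.06))
for th in(0,.1,.2):
    f=[-.06+.085*np.cos(th),.14+.085*np.sin(th)];print(th,proj(c,place(*sp,[[*f,.111],[*f,.151]])).round(0).tolist())
```

```text
2 [ 0.5294  0.1752 -0.0494] [ 0.  0. -0. -0.]
3 [ 0.5295  0.1756 -0.0555] [ 1.2  0.1 -0.1  0.1 -1.3 -0.4]
corners in deck frame [[-0.1315 -0.1909  0.085 ]
 [-0.1309  0.1664  0.085 ]]
pivot@.111,.116 [[-0.0587  0.1417  0.111 ]] [[-0.0607  0.138   0.118 ]]
knob foot [0.0228 0.143  0.111 ] ang 0.03608094842149498 0.08282944033004823
0 [[512.0, 314.0], [538.0, 342.0]]
0.1 [[523.0, 313.0], [550.0, 341.0]]
0.2 [[533.0, 311.0], [562.0, 340.0]]
```

Run:
```python
from h import *
sp=(.5294,.1752,-.0494)
k=place(*sp,[[-.06+.085*np.cos(.03),.14+.085*np.sin(.03),0]])[0]
rel((k[0],k[1],.345,1.551),(k[0],k[1],.298,1.551))
```

```text
now [0.4695 0.1699 0.4208] yaw 1.489 tilt [ 2.e-04  1.e-04 -1.e+00]
to [0.5614 0.3163 0.345  1.551 ] shift -0.0796 0.1534 0.0758 turn z -0.062
to [0.5614 0.3163 0.298  1.551 ] shift 0.0 0.0 0.047 turn z -0.0
```

```bash
python3 -m pendant '[[-0.02,0.0384,0.01,0,0,0,0.04],[-0.02,0.0384,0.02,0,0,0,0.04],[-0.02,0.0384,0.02,0,0,0,0.04],[-0.0196,0.0382,0.026,0,0,0,0.04],[0,0,0,0,0,-0.062,0.04],[0,0,0,0,0,0,0.04]]'
python3 - <<'E'
from h import *
rel((.5614,.3163,.298,1.551))
c=cam("wrist");save(c,"w2",None,(240,200,640,480),2)
E
```

```text
time_s: 3.55
position: [0.5613, 0.3168, 0.3439]
orientation: [0.01, 1.0, -0.0, -0.001]
wrist_force: [0.3, 0.3, -0.6]
gripper_width: 0.467
grasp_force: 0.0
now [0.5613 0.3168 0.3439] yaw 1.552 tilt [-1.1e-03 -5.0e-04 -1.0e+00]
to [0.5614 0.3163 0.298  1.551 ] shift -0.0001 -0.0005 0.0459 turn z 0.0006
```

View pics/w2.png

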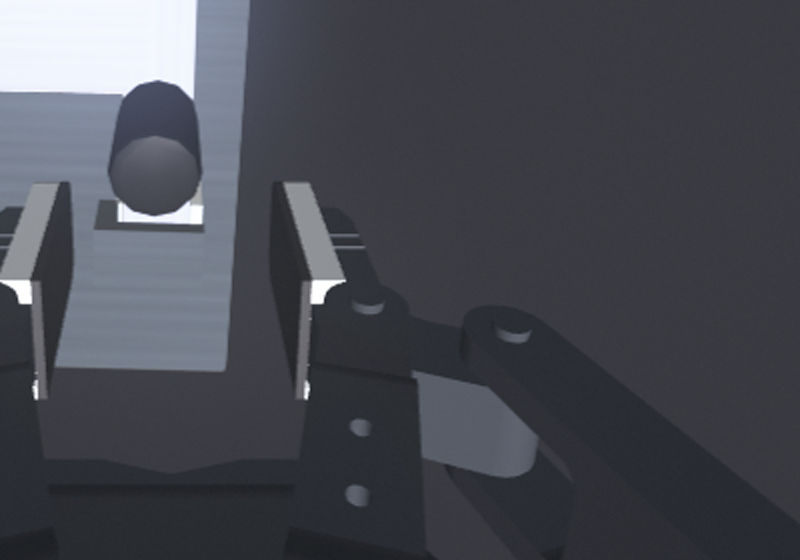

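The knob is between the fingers (crop (155,175), with the finger centre at 171). Descend and swing it open.

```bash
python3 -m pendant '[[0,-0.002,0.023,0,0,0,0.04],[0,0,0.023,0,0,0,0.04],[0,0,0,0,0,0,0.04],[0.0014,0.0152,0,0,0,-0.18,0.04],[0.0014,0.0152,0,0,0,-0.18,0.04],[0.0014,0.0152,0,0,0,-0.18,0.04]]' && python3 -m pendant '[[0.0014,0.0152,0,0,0,-0.18,0.04],[0.0014,0.0152,0,0,0,-0.18,0.04],[0.0014,0.0152,0,0,0,-0.18,0.04],[0.0014,0.0152,0,0,0,-0.18,0.04],[0.0014,0.0152,0,0,0,-0.18,0.04],[0,0,0,0,0,0,0.04],[0,0,-0.05,0,0,0,0.05],[0,0,-0.05,0,0,0,0.06],[0,0,0,0,0,0,0.06]]'
python3 - <<'E'
from h import *
import cv2
sp=(.5294,.1752,-.0494)
c=cam("scene");save(c,"s2",None,(290,190,510,370),3)
for d in ctrl.silhouettes("latch_knob","scene")[:2]:print(d["conf"],d["pixel"])
for th in(.8,1,1.2,1.4):
    k=place(*sp,[[-.06+.085*np.cos(th),.14+.085*np.sin(th),z] for z in(.111,.151)]);print(th,proj(c,k).round(0).tolist())
pl=(.6395,-.2157,.1363)
rel((.59,-.22,.42,np.pi/2+.1363))
E
```

```text
time_s: 4.35
position: [0.5504, 0.3581, 0.3007]
orientation: [-0.26, 0.966, 0.0, 0.002]
wrist_force: [0.2, -1.8, -0.5]
gripper_width: 0.468
grasp_force: 0.5
time_s: 5.48
position: [0.4899, 0.3995, 0.4049]
orientation: [-0.65, 0.76, -0.001, 0.006]
wrist_force: [0.3, 1.4, -0.1]
gripper_width: 0.703
grasp_force: 0.0
0.75 [268.9, 493.5]
0.8 [[496.0, 282.0], [501.0, 271.0]]
1 [[501.0, 278.0], [506.0, 268.0]]
1.2 [[505.0, 273.0], [510.0, 263.0]]
1.4 [[507.0, 268.0], [512.0, 258.0]]
now [0.4892 0.3992 0.3996] yaw 2.988 tilt [ 1.6e-03  9.0e-04 -1.0e+00]
to [ 0.59   -0.22    0.42    1.7071] shift 0.5966 -0.1941 -0.0204 turn z 1.2813
```

View pics/s2.png

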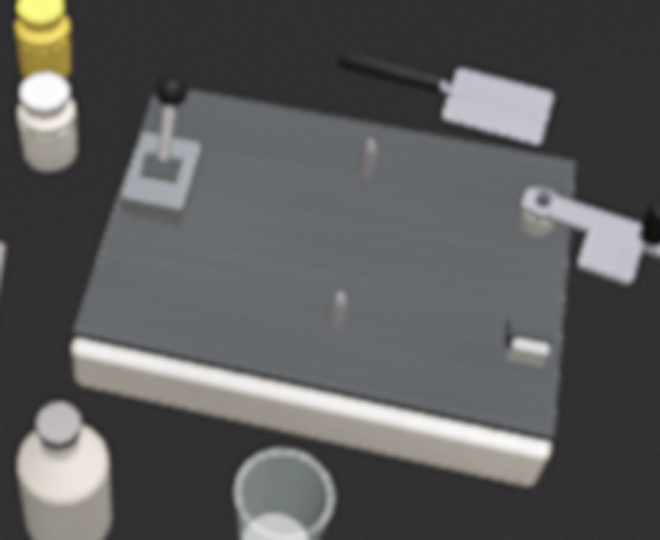

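The latch is open, with its knob at crop (652,225), i.e. about 1.3 rad. Next, over the plate.

```bash
python3 -m pendant '[[0.05,-0.0162,-0.002,0,0,0,0.085],[0.05,-0.0162,-0.002,0,0,0,0.085],[0.05,-0.0162,-0.002,0,0,0,0.085],[0.05,-0.0162,-0.002,0,0,0,0.085],[0.05,-0.0162,-0.002,0,0,0,0.085],[0.05,-0.0162,-0.002,0,0,0,0.085],[0.05,-0.0162,-0.002,0,0,0,0.085],[0.05,-0.0162,-0.002,0,0,0,0.085],[0.05,-0.0162,-0.002,0,0,0,0.085],[0.05,-0.0162,-0.001,0,0,0,0.085],[0.05,-0.0162,-0.001,0,0,0,0.085],[0.047,-0.016,0,0,0,0,0.085]]' >/dev/null && python3 -m pendant '[[0,0,0,0,0,0.183,0.085],[0,0,0,0,0,0.183,0.085],[0,0,0,0,0,0.183,0.085],[0,0,0,0,0,0.183,0.085],[0,0,0,0,0,0.183,0.085],[0,0,0,0,0,0.183,0.085],[0,0,0,0,0,0.183,0.085],[0,0,0,0,0,0,0.085]]'
python3 - <<'E'
from h import *
c=cam("wrist");np.save("w3.npy",c,allow_pickle=True)
pl=(.6395,-.2157,.1363)
P=[[-.076,0,.016],[.076,0,.016],[-.042,0,.066],[.042,0,.066],[-.042,-.062,.016],[-.042,.062,.016]]
pr=proj(c,place(*pl,P));print(pr.round(0).tolist())
save(c,"w3",pr)
E
```

```text
time_s: 8.07
position: [0.5965, -0.1118, 0.4181]
orientation: [0.006, 0.998, -0.054, -0.009]
wrist_force: [0.2, -0.1, -0.2]
gripper_width: 0.995
grasp_force: 0.0
[[251.0, 165.0], [279.0, 306.0], [242.0, 212.0], [261.0, 299.0], [200.0, 207.0], [319.0, 192.0]]
```

View pics/w3.png

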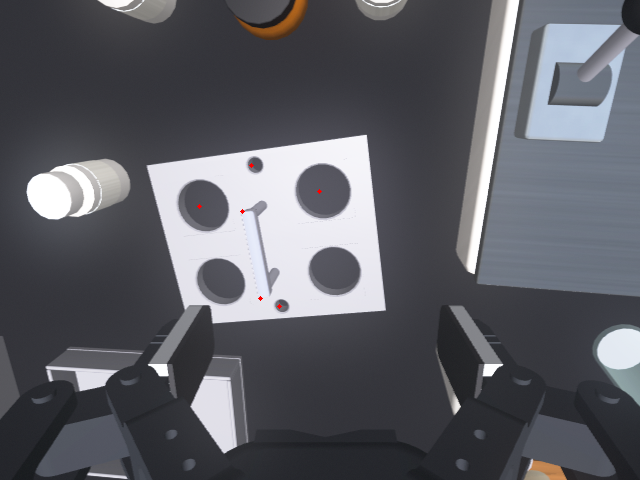

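The view shows the plate holes at (255,165) and (282,306) and the wells at (203,206), (323,190), (221,281) and (334,270). The overlay is about 3.5 px to their left. The tool picked up a small tilt, so the next legs will take it out.

```bash
cat >> h.py <<'E'
def rel(*targets):
    s=ctrl.read_state();p=np.array(s["position"]);Q=R.from_quat(s["orientation"]).as_matrix()
    y0=np.arctan2(Q[1,1],Q[0,1]);print("now",p.round(4),"yaw",round(y0,3),"down",Q[:,2].round(3),"q",np.round(s["qpos"],2),"F",np.round(s["wrist_force"],1),"w",round(s["gripper_width"]*.0854,4),"t",round(s["time_s"],1))
    for t in targets:
        yw=y0+(t[3]-y0+np.pi/2)%np.pi-np.pi/2
        ty=np.array([np.cos(yw),np.sin(yw),0]);tz=np.array([0,0,-1.]);T=np.c_[np.cross(ty,tz),ty,tz]
        print("to",np.round(t,4),"shift",(Q.T@(np.array(t[:3])-p)).round(4),"turn",R.from_matrix(Q.T@T).as_rotvec().round(4))
        p,Q,y0=np.array(t[:3]),T,yw
E
python3 - <<'E'
from h import *
c=np.load("w3.npy",allow_pickle=True).item()
o=np.array([[255,165],[282,306],[203,205.5],[323,190.5],[221,281],[334,270.5]])
P=np.array([[-.076,0,.016],[.076,0,.016],[-.042,-.062,.016],[-.042,.062,.016],[.042,-.062,.016],[.042,.062,.016]])
f=lambda p:(proj(c,place(*p,P))-o).ravel()
s=least_squares(f,[.64,-.215,.136]);print(s.x.round(4),s.fun.round(1))
pl=s.x
rel((pl[0],pl[1],.29,np.pi/2+pl[2]),(pl[0],pl[1],.214,np.pi/2+pl[2]))
E
```

```text
[ 0.6383 -0.2122  0.1329] [-0.1 -0.9 -0.  -0.5 -0.2  0.1 -0.1  0.3 -0.4  0.6  0.7  0.5]
now [ 0.5965 -0.1117  0.4183] yaw 1.562 down [-0.019 -0.108 -0.994] q [-0.29  0.49  1.26 -0.11  1.38 -1.83] F [-0.7 -0.2  0. ] w 0.0847 t 8.1
to [ 0.6383 -0.2122  0.29    1.7037] shift [-0.0451 -0.0857  0.1376] turn [-0.107  -0.0256 -0.1426]
to [ 0.6383 -0.2122  0.214   1.7037] shift [0.    0.    0.076] turn [0. 0. 0.]
```

```bash
python3 -m pendant '[[-0.0113,-0.0214,0.0344,0,0,0,0.06],[-0.0113,-0.0214,0.0344,0,0,0,0.06],[-0.0113,-0.0214,0.0344,0,0,0,0.06],[-0.0113,-0.0214,0.0344,0,0,0,0.06],[0,0,0,-0.0535,-0.0128,-0.0713,0.06],[0,0,0,-0.0535,-0.0128,-0.0713,0.06],[0,0,0,0,0,0,0.06]]'
python3 - <<'E'
from h import *
pl=(.6383,-.2122,.1329)
rel((pl[0],pl[1],.214,np.pi/2+pl[2]))
c=cam("wrist");save(c,"w4")
E
```

```text
time_s: 9.0
position: [0.6382, -0.2126, 0.2902]
orientation: [-0.066, 0.998, -0.0, 0.0]
wrist_force: [0.6, -0.2, -0.1]
gripper_width: 0.703
grasp_force: 0.0
now [ 0.6382 -0.2126  0.2902] yaw 1.702 down [ 0.001 -0.    -1.   ] q [-0.44  0.71  1.22 -0.    1.21 -2.14] F [ 0.6 -0.2 -0.1] w 0.06 t 9.0
to [ 0.6383 -0.2122  0.214   1.7037] shift [-0.0001  0.0004  0.0762] turn [-0.0005  0.0007 -0.0017]
```

View pics/w4.png

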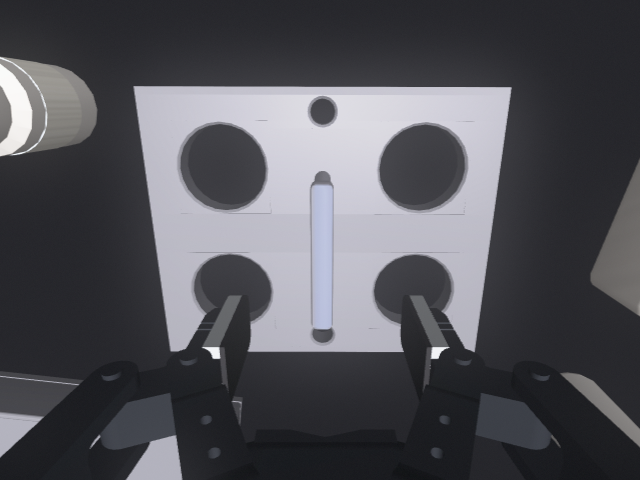

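Aligned: the handle is centred between the fingers at u≈322. Descend, grip and lift.

```bash
python3 -m pendant '[[0,0,0.038,0,0,0,0.06],[0,0,0.038,0,0,0,0.06],[0,0,0,0,0,0,0.0],[0,0,0,0,0,0,0.0],[0,0,0,0,0,0,0.0],[0,0,0,0,0,0,0.0],[0,0,0,0,0,0,0.0],[0,0,0,0,0,0,0.0]]' && python3 -m pendant '[[0,0,-0.02,0,0,0,0.0],[0,0,-0.04,0,0,0,0.0],[0,0,-0.05,0,0,0,0.0],[0,0,-0.05,0,0,0,0.0],[0,0,-0.05,0,0,0,0.0],[0,0,-0.045,0,0,0,0.0],[0,0,0,0,0,0,0.0],[0,0,0,0,0,0,0.0]]'
python3 - <<'E'
from h import *
rel((.5294,.1752,.47,np.pi/2-.0494))
E
```

```text
time_s: 10.05
position: [0.639, -0.2123, 0.2172]
orientation: [-0.065, 0.998, -0.001, 0.003]
wrist_force: [0.9, -0.1, 7.0]
gripper_width: 0.13
grasp_force: 60.9
time_s: 11.05
position: [0.6378, -0.2118, 0.4674]
orientation: [-0.065, 0.998, 0.001, -0.001]
wrist_force: [0.1, 0.5, -6.2]
gripper_width: 0.124
grasp_force: 59.3
now [ 0.6378 -0.2118  0.4674] yaw 1.701 down [-0.002  0.001 -1.   ] q [-0.43  0.6   0.93  0.    1.61 -2.14] F [ 0.1  0.5 -6.2] w 0.0106 t 11.1
to [0.5294 0.1752 0.47   1.5214] shift [ 0.0573  0.3978 -0.0019] turn [ 0.0015 -0.002   0.1796]
```

```bash
python3 -m pendant '[[0.003,0.02,0,0,0,0,0.0],[0.0057,0.0398,0,0,0,0,0.0],[0.0057,0.0398,0,0,0,0,0.0],[0.0057,0.0398,0,0,0,0,0.0],[0.0057,0.0398,0,0,0,0,0.0],[0.0057,0.0398,0,0,0,0,0.0],[0.0057,0.0398,0,0,0,0,0.0],[0.0057,0.0398,0,0,0,0,0.0],[0.0057,0.0398,0,0,0,0,0.0],[0.0057,0.0398,0,0,0,0,0.0],[0.003,0.02,0,0,0,0,0.0],[0,0,0,0,0,0,0.0]]' && python3 -m pendant '[[0,0,0,0,0,0.06,0.0],[0,0,0,0,0,0.06,0.0],[0,0,0,0,0,0.06,0.0],[0,0,0,0,0,0,0.0],[0,0,0,0,0,0,0.0]]'
python3 - <<'E'
from h import *
rel((.5294,.1752,.36,np.pi/2-.0494))
c=cam("scene");r=ctrl.silhouettes("plate","scene")[0];print(r["conf"],r["pixel"])
c=cam("wrist");np.save("w5.npy",c,allow_pickle=True);save(c,"w5")
E
```

```text
time_s: 12.55
position: [0.5291, 0.1764, 0.4678]
orientation: [-0.066, 0.998, -0.0, -0.001]
wrist_force: [1.4, 0.0, -4.6]
gripper_width: 0.126
grasp_force: 59.3
time_s: 13.18
position: [0.5297, 0.1748, 0.4689]
orientation: [0.025, 1.0, -0.0, 0.0]
wrist_force: [-0.1, 0.6, -5.6]
gripper_width: 0.126
grasp_force: 59.3
now [0.5297 0.1748 0.4689] yaw 1.521 down [ 0.001 -0.001 -1.   ] q [ 0.18  0.36  1.31 -0.    1.46 -1.34] F [-0.1  0.6 -5.6] w 0.0108 t 13.2
to [0.5294 0.1752 0.36   1.5214] shift [0.0004 0.0005 0.1089] turn [-0.0007  0.0007 -0.0002]
0.9 [230.0, 413.1]
```

View pics/w5.png

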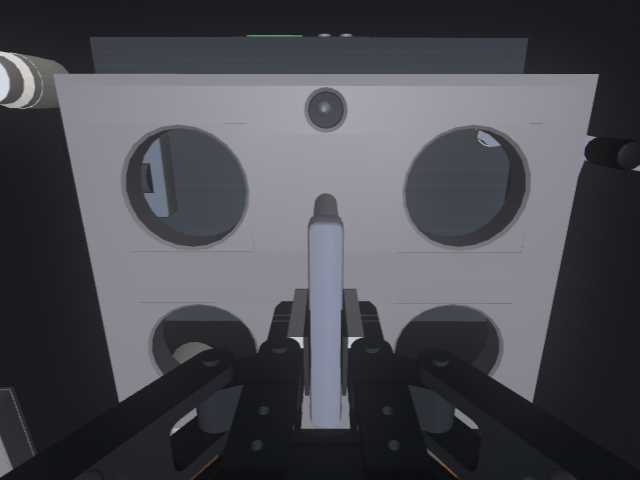

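Pin_a shows through hole A: the hole is near (326,109) and the pin tip near (325,107). Measure the residual offset.

```bash
cat > hole.py <<'E'
from h import *
import sys
c=np.load(sys.argv[1],allow_pickle=True).item()
g=cv2.cvtColor(c["f"],cv2.COLOR_RGB2GRAY)
m=(g[:,:]<np.median(g[90:300,280:300])*.85).astype(np.uint8)
cs,_=cv2.findContours(m,cv2.RETR_LIST,cv2.CHAIN_APPROX_NONE)
E=[]
for k in cs:
    if len(k)>60:
        e=cv2.fitEllipse(k)
        if 30<e[1][0]<160 and e[1][1]/e[1][0]<1.3 and e[0][1]<260:E.append(e);print(np.round(e[0],1),np.round(e[1],1))
x=g[95:125,305:345].astype(int);print("pin patch");print(x[5:22:2,10:30:2])
sp=(.5294,.1752,-.0494)
print("pred pin tip",proj(c,place(*sp,[[-.076,0,.125],[-.076,0,.085]])).round(1).tolist())
E
python3 hole.py w5.npy
```

```text
[466.6 187.4] [118.8 132.8]
[185.1 192.2] [125.9 142.1]
[325.5 109.3] [41.6 43.9]
pin patch
[[ 73  73  73  74  73  72  74  73  73  73]
 [ 74  74  76  89  97  96  90  74  75  76]
 [ 74  74  85 101 109 110 104  91  75  74]
 [ 73  74  90 105 130 125 111  97  77  73]
 [ 75  75  88 121 141 138 110  96  78  75]
 [ 76  72  81 109 143 133 100  89  77  76]
 [ 77  71  75  80  85  88  85  80  76  76]
 [ 75  76  70  74  76  77  74  75  75  75]
 [ 76  77  77  73  70  72  76  77  78  77]]
pred pin tip [[323.8, 108.9], [323.9, 108.4]]
```

Run:
```python
from h import *
c=np.load("w5.npy",allow_pickle=True).item();sp=(.5294,.1752,-.0494)
t=place(*sp,[[-.076,0,0],[-.042,.062,0],[-.042,-.062,0]])[:,:2]
for z in(.268,.271,.274):
    q=back(c,[[325.5,109.3],[466.6,186],[185.5,186]],z)[:,:2]
    # express errors in deck axes (actual - target)
    e=place(0,0,-sp[2],np.c_[q-t,[0,0,0]])[:,:2];print(z,e.round(4).tolist(),"wellsep",np.hypot(*(q[1]-q[2])))
```

```text
0.268 [[-0.0011, 0.0013], [-0.003, 0.0012], [-0.0029, 0.0018]] wellsep 0.1234209162105755
0.271 [[-0.0011, 0.0013], [-0.0036, 0.0002], [-0.0035, 0.0029]] wellsep 0.1212419008172574
0.274 [[-0.0011, 0.0013], [-0.0042, -0.0009], [-0.0041, 0.004]] wellsep 0.11906288542393928
```

```bash
python3 -m pendant '[[-0.0015,-0.0013,0.03,0,0,0,0.0],[0,0,0.04,0,0,0,0.0],[0,0,0.035,0,0,0,0.0],[0,0,0.011,0,0,0,0.0],[0,0,0,0,0,0,0.0],[0,0,0,0,0,0,0.0]]'
python3 - <<'E'
from h import *
rel((.5294,.1752,.31,np.pi/2-.0494))
c=cam("wrist");np.save("w6.npy",c,allow_pickle=True);save(c,"w6",None,(240,40,420,220),4)
E
python3 hole.py w6.npy
```

```text
time_s: 14.08
position: [0.5316, 0.1742, 0.3551]
orientation: [0.025, 1.0, 0.0, 0.002]
wrist_force: [0.4, 0.4, -5.4]
gripper_width: 0.124
grasp_force: 59.3
now [0.5316 0.1742 0.3551] yaw 1.521 down [ 0.005  0.    -1.   ] q [ 0.18  0.45  1.51 -0.    1.19 -1.34] F [ 0.4  0.4 -5.4] w 0.0106 t 14.1
to [0.5294 0.1752 0.31   1.5214] shift [0.0024 0.0009 0.0451] turn [ 0.0005  0.0046 -0.0002]
[466.6 187.3] [118.8 132.8]
[185.1 192.3] [125.9 142. ]
[325.5 109.3] [41.6 43.9]
pin patch
[[ 78  90  98 108 119 120 117 108 100  91]
 [ 78  87 100 129 138 138 126 109 101  90]
 [ 80  87 105 138 139 140 135 107  99  90]
 [ 76  80  96 138 140 140 131 101  94  84]
 [ 74  78  81 101 141 133  94  91  88  81]
 [ 70  73  77  80  82  85  84  83  80  77]
 [ 70  70  74  77  76  80  78  77  74  72]
 [ 74  69  70  71  72  73  71  70  72  74]
 [ 74  75  75  68  67  68  70  74  75  75]]
pred pin tip [[324.1, 104.9], [324.2, 104.7]]
```

View pics/w6.png

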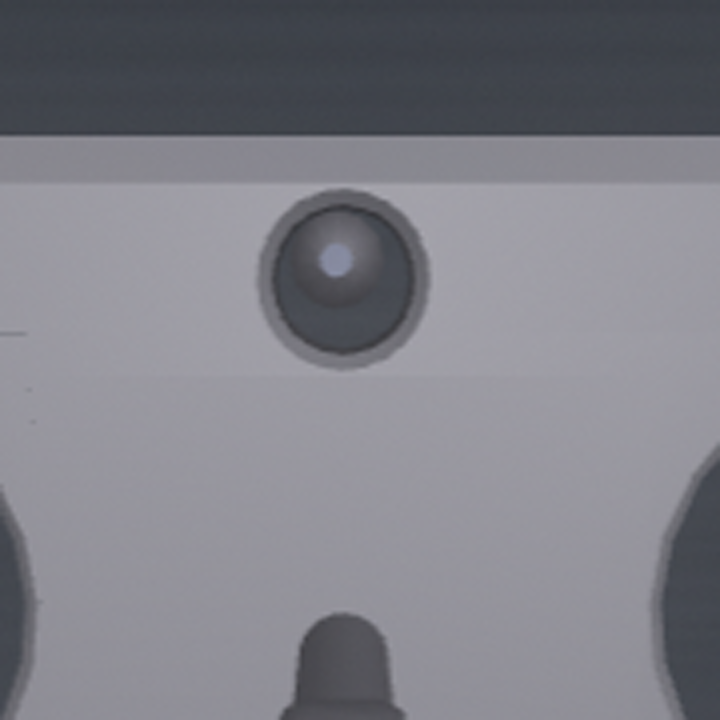

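In the close view the pin tip is at crop (335,260) and the hole centre at (344,278). So the hole is about 1.6 mm too far +x and 0.6 mm too far +y. Let the arm settle before correcting.

```bash
python3 -m pendant '[[0,0,0,0,0,0,0],[0,0,0,0,0,0,0],[0,0,0,0,0,0,0],[0,0,0,0,0,0,0]]' >/dev/null
cat > pin.py <<'E'
from h import *
import sys
rel()
c=cam("wrist");g=cv2.cvtColor(c["f"],cv2.COLOR_RGB2GRAY);z=ctrl.read_state()["position"][2]
m=(g<np.median(g[100:200,340:370])*.85).astype(np.uint8)[70:150,285:365]
cs,_=cv2.findContours(m,cv2.RETR_EXTERNAL,cv2.CHAIN_APPROX_NONE)
e=cv2.fitEllipse(max(cs,key=len));h=np.array(e[0])+[285,70]
sub=g[90:130,305:345].astype(float);w=sub.copy();w[w<sub.max()-12]=0
# keep brightest blob inside hole
yy,xx=np.mgrid[90:130,305:345];ins=np.hypot(xx-h[0],yy-h[1])<14;w=np.where(ins&(g[90:130,305:345]>g[90:130,305:345][ins].max()-10),1,0)
pn=np.array([(w*xx).sum(),(w*yy).sum()])/w.sum()
d=back(c,h,z-.201)[0]-back(c,pn,.125)[0];print("hole",h.round(1),e[1],"pin",pn.round(1),"hole-pin world",d[:2].round(4))
E
python3 pin.py
```

```text
now [0.5311 0.1741 0.3535] yaw 1.521 down [ 0.002 -0.    -1.   ] q [ 0.18  0.45  1.51 -0.    1.18 -1.34] F [-0.4 -0.1 -5.1] w 0.0106 t 14.6Traceback (most recent call last):
  File "pin.py", line 10, in <module>
    yy,xx=np.mgrid[90:130,305:345];ins=np.hypot(xx-h[0],yy-h[1])<14;w=np.where(ins&(g[90:130,305:345]>g[90:130,305:345][ins].max()-10),1,0)
                                                                                                      ~~~~~~~~~~~~~~~~~~~~~~~~~~^^
    return umr_maximum(a, axis, None, out, keepdims, initial, where)
ValueError: zero-size array to reduction operation maximum which has no identity
```

```bash
sed -i 's/\[70:150,285:365\]/[87:140,290:362]/; s/+\[285,70\]/+[290,87]/' pin.py; python3 pin.py
```

```text
now [0.5311 0.1741 0.3534] yaw 1.521 down [ 0.001 -0.    -1.   ] q [ 0.18  0.45  1.51 -0.    1.18 -1.34] F [-0.6 -0.6 -5.2] w 0.0107 t 14.7
hole [325.5 109.3] (41.78274154663086, 44.25935745239258) pin [324.2 107.2] hole-pin world [0.0007 0.0006]
```

```bash
python3 -m pendant '[[0.0007,-0.0006,0,0,0,0,0],[0,0,0.006,0,0,0,0],[0,0,0.006,0,0,0,0],[0,0,0.006,0,0,0,0],[0,0,0.006,0,0,0,0],[0,0,0.006,0,0,0,0],[0,0,0,0,0,0,0],[0,0,0,0,0,0,0]]'; python3 pin.py; python3 -m pendant '[[0,0,0.005,0,0,0,0],[0,0,0.005,0,0,0,0],[0,0,0.003,0,0,0,0],[0,0,0.003,0,0,0,0],[0,0,0,0,0,0,0],[0,0,0,0,0,0,0]]'
```

```text
time_s: 15.72
position: [0.5305, 0.1735, 0.3236]
orientation: [0.025, 1.0, -0.0, 0.001]
wrist_force: [0.0, -1.3, -4.6]
gripper_width: 0.124
grasp_force: 59.2
now [0.5305 0.1735 0.3236] yaw 1.521 down [ 0.002 -0.    -1.   ] q [ 0.18  0.48  1.55 -0.    1.11 -1.34] F [ 0.  -1.3 -4.6] w 0.0106 t 15.7
hole [325.4 109.3] (41.81412124633789, 44.25773239135742) pin [325.5 108.9] hole-pin world [ 0.0002 -0.    ]
time_s: 16.52
position: [0.5305, 0.1735, 0.3076]
orientation: [0.025, 1.0, -0.0, 0.001]
wrist_force: [-0.6, -0.8, -4.7]
gripper_width: 0.125
grasp_force: 59.4
```

```bash
python3 -m pendant '[[0,0,0.003,0,0,0,0],[0,0,0.001,0,0,0,0],[0,0,0.001,0,0,0,0],[0,0,0,0,0,0,0],[0,0,0,0,0,0,0]]' | grep -E "posi|wrist";  python3 -m pendant '[[0,0,0.001,0,0,0,0],[0,0,0.001,0,0,0,0],[0,0,0,0,0,0,0],[0,0,0,0,0,0,0]]'| grep -E "posi|wrist"
```

```text
position: [0.5304, 0.1735, 0.3025]
wrist_force: [-0.9, -0.5, -4.7]
position: [0.5303, 0.1735, 0.3021]
wrist_force: [-5.1, -0.4, 8.4]
```

Contact at z = 0.302, which is the flush height. Release, rise and go to the latch knob.

```bash
python3 -m pendant '[[0,0,-0.001,0,0,0,0.045],[0,0,0,0,0,0,0.045],[0,0,0,0,0,0,0.045],[0,0,-0.03,0,0,0,0.045],[0,0,-0.04,0,0,0,0.04],[0,0,-0.04,0,0,0,0.04],[0,0,0,0,0,0,0.04],[0,0,0,0,0,0,0.04]]'
python3 - <<'E'
from h import *
rel((.499,.400,.40,np.pi/2-.0494),(.499,.400,.40,2.87))
c=cam("scene");S=ctrl.silhouettes("plate","scene")[0]
box=np.array([[x,y,z] for x in(-.09,.09) for y in(-.11,.11) for z in(.085,.101)])
print(S["conf"],S["pixel"]);print(hullfit([(c,clean(S["region"]))],box,[.53,.175,-.05],1))
c=cam("wrist");save(c,"w7",proj(c,place(.5294,.1752,-.0494,box)))
E
```

```text
time_s: 18.65
position: [0.5301, 0.1735, 0.4107]
orientation: [0.025, 1.0, -0.0, 0.0]
wrist_force: [-1.2, -0.2, -0.1]
gripper_width: 0.464
grasp_force: 0.0
now [0.5301 0.1735 0.4107] yaw 1.521 down [ 0.001 -0.    -1.   ] q [ 0.18  0.4   1.42 -0.    1.32 -1.34] F [-1.2 -0.2 -0.1] w 0.0396 t 18.6
to [0.499  0.4    0.4    1.5214] shift [0.0423 0.2247 0.0106] turn [-0.0004  0.0006 -0.0004]
to [0.499 0.4   0.4   2.87 ] shift [0. 0. 0.] turn [ 0.      0.     -1.3486]
0.94 [272.3, 407.1]
(array([ 0.53065929,  0.17492976, -0.05241588]), np.float64(0.7497538096255977))
```

View pics/w7.png

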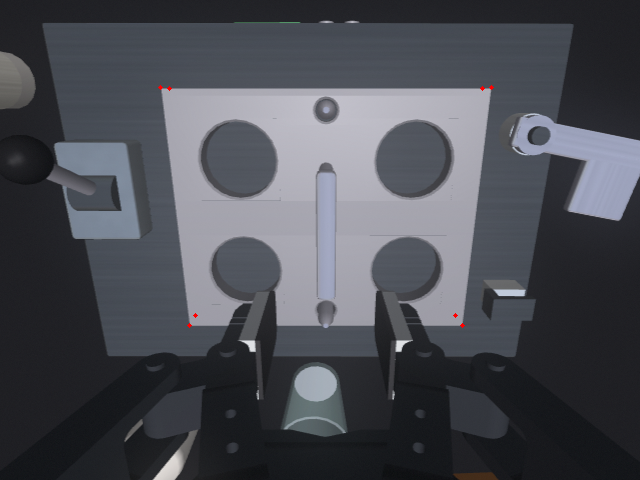

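The plate is seated on both pins, and its top corners match the flush prediction. The latch knob is off the right edge. Next, close the latch.

```bash
python3 -m pendant '[[0.0085,0.045,0.002,0,0,0,0.04],[0.0085,0.045,0.002,0,0,0,0.04],[0.0085,0.045,0.002,0,0,0,0.04],[0.0085,0.045,0.002,0,0,0,0.04],[0.0083,0.0447,0.002,0,0,0,0.04]]' >/dev/null; python3 -m pendant '[[0,0,0,0,0,-0.1686,0.04],[0,0,0,0,0,-0.1686,0.04],[0,0,0,0,0,-0.1686,0.04],[0,0,0,0,0,-0.1686,0.04],[0,0,0,0,0,-0.1686,0.04],[0,0,0,0,0,-0.1686,0.04],[0,0,0,0,0,-0.1686,0.04],[0,0,0,0,0,-0.1686,0.04],[0,0,0,0,0,0,0.04]]' >/dev/null
python3 - <<'E'
from h import *
c=cam("wrist");r=ctrl.silhouettes("latch_knob","wrist")[0];print(r["conf"],r["pixel"])
d=c["f"].sum(2)/3;m=(d<75)&r["region"];v,u=np.nonzero(r["region"]);print("bb",u.min(),u.max(),v.min(),v.max());v,u=np.nonzero(m);print("dark",len(u),u.min(),u.max(),v.min(),v.max())
sp=(.5294,.1752,-.0494)
for th in(1.2,1.25,1.3,1.35,1.4):
    k=place(*sp,[[-.06+.085*np.cos(th),.14+.085*np.sin(th),z] for z in(.111,.151)]);print(th,k[0,:2].round(4),proj(c,k).round(0).tolist())
rel((.499,.4,.298,2.87))
E
```

```text
0.79 [181.2, 320.8]
bb 258 348 69 291
dark 717 312 348 211 291
1.2 [0.5111 0.3956] [[307.0, 223.0], [303.0, 243.0]]
1.25 [0.5071 0.3972] [[313.0, 224.0], [311.0, 244.0]]
1.3 [0.5031 0.3987] [[319.0, 225.0], [318.0, 244.0]]
1.35 [0.4991 0.3999] [[325.0, 225.0], [325.0, 244.0]]
1.4 [0.495  0.4009] [[331.0, 225.0], [332.0, 244.0]]
now [0.4992 0.4    0.4006] yaw 2.866 down [ 0.    -0.001 -1.   ] q [ 0.56  0.56  1.18 -0.    1.4  -2.31] F [-0.2 -0.1  0.3] w 0.0398 t 20.6
to [0.499 0.4   0.298 2.87 ] shift [0.     0.0003 0.1026] turn [-0.0007 -0.0008 -0.0037]
```

```bash
python3 -m pendant '[[0,0.002,0.05,0,0,0,0.04],[0,0,0.0526,0,0,0,0.04],[0,0,0,0,0,0,0.032],[0,0,0,0,0,0,0.032],[0.0014,-0.0152,0,0,0,0.18,0.032],[0.0014,-0.0152,0,0,0,0.18,0.032],[0.0014,-0.0152,0,0,0,0.18,0.032],[0.0014,-0.0152,0,0,0,0.18,0.032],[0.0014,-0.0152,0,0,0,0.18,0.032],[0.0014,-0.0152,0,0,0,0.18,0.032],[0.0014,-0.0152,0,0,0,0.18,0.032]]' | grep -E "posi|wrist|grasp"; python3 -m pendant '[[0.0007,-0.0076,0,0,0,0.09,0.032],[0,0,0,0,0,0,0.032],[0,0,0,0,0,0,0.032]]'| grep -E "posi|wrist|grasp"
python3 - <<'E'
from h import *
rel()
p=np.array(ctrl.read_state()["position"]);sp=(.5294,.1752,-.0494)
q=place(0,0,-sp[2],[[p[0]-sp[0],p[1]-sp[1],0]])[0];print("fingers deck",q.round(4),"ang",np.arctan2(q[1]-.14,q[0]+.06))
E
```

```text
position: [0.5604, 0.322, 0.3024]
wrist_force: [0.2, 1.6, 0.1]
grasp_force: 0.6
position: [0.5592, 0.3147, 0.3005]
wrist_force: [0.2, 0.3, -0.9]
grasp_force: 0.0
now [0.5592 0.3147 0.3005] yaw 1.521 down [ 0.004  0.001 -1.   ] q [ 0.39  0.64  1.32 -0.    1.18 -1.13] F [ 0.2  0.3 -0.9] w 0.032 t 22.4
fingers deck [0.0229 0.1408 0.    ] ang 0.00973265990762537
```

```bash
python3 -m pendant '[[0,-0.003,0,0,0,0,0.032],[0,-0.003,0,0,0,0,0.032],[0,0,0,0,0,0,0.032],[0,0,0,0,0,0,0.032]]'| grep -E "posi|wrist"; python3 -m pendant '[[0,-0.002,0,0,0,0,0.032],[0,0,0,0,0,0,0.032],[0,0,0,0,0,0,0.032]]'| grep -E "posi|wrist"
```

```text
position: [0.5586, 0.3082, 0.2987]
wrist_force: [1.1, 0.7, 0.0]
position: [0.5585, 0.3068, 0.2987]
wrist_force: [0.9, 4.7, -2.4]
```

```bash
python3 -m pendant '[[0,-0.0015,0,0,0,0,0.032],[0,0,0,0,0,0,0.032],[0,0,0,0,0,0,0.032]]'| grep -E "posi|wrist"; python3 -m pendant '[[0,0.004,0,0,0,0,0.04],[0,0,0,0,0,0,0.04],[0,0,-0.04,0,0,0,0.04],[0,0,-0.05,0,0,0,0.06],[0,0,-0.03,0,0,0,0.08],[-0.0,0,0,0,0,0,0.085]]'| grep -E "posi|wrist"
python3 - <<'E'
from h import *
c=cam("scene");r=ctrl.silhouettes("latch_knob","scene")[0];print(r["conf"],r["pixel"])
c=cam("wrist");r=ctrl.silhouettes("latch_knob","wrist");np.save("w8.npy",c,allow_pickle=True)
for x in r[:2]:v,u=np.nonzero(x["region"]);print(x["conf"],x["pixel"],u.min(),u.max(),v.min(),v.max())
sp=(.5294,.1752,-.0494)
for th in(0,.05,.1):
    k=place(*sp,[[-.06+.085*np.cos(th),.14+.085*np.sin(th),z] for z in(.111,.151)]);print(th,proj(c,k).round(0).tolist())
save(c,"w8")
rel()
E
```

```text
position: [0.5584, 0.3063, 0.2987]
wrist_force: [2.2, 10.3, -3.6]
position: [0.5587, 0.3085, 0.4218]
wrist_force: [-0.3, -0.3, -1.0]
0.84 [276.7, 465.3]
0.55 [177.1, 325.7] 267 350 79 264
0 [[331.0, 222.0], [332.0, 240.0]]
0.05 [[337.0, 222.0], [339.0, 240.0]]
0.1 [[343.0, 222.0], [345.0, 240.0]]
now [0.5584 0.3086 0.417 ] yaw 1.52 down [-0.002 -0.002 -1.   ] q [ 0.39  0.55  1.16 -0.    1.44 -1.13] F [ 0.7  0.3 -0. ] w 0.0846 t 24.6
```

View pics/w8.png

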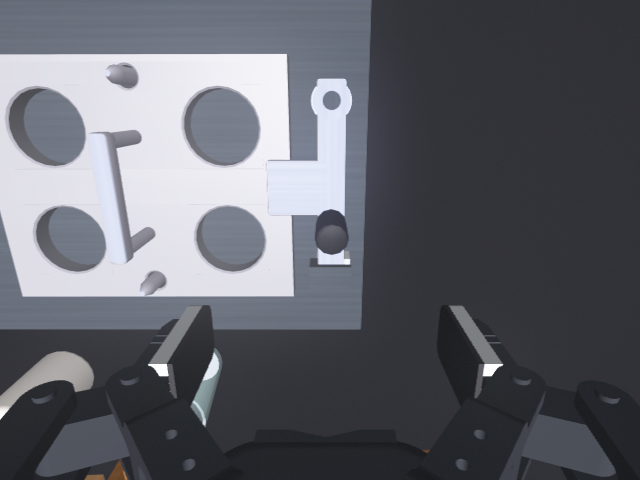

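The latch is closed: its knob at (332,238) matches 0 rad, the arm is in the catch and the tongue is over the rim. Now re-find the jars and clear the wrist view.

```bash
cat > jars.py <<'E'
from h import *
def jars(names=("scene","side"),pr=True):
    out=[]
    for n in names:
        c=cam(n)
        for d in ctrl.silhouettes("jar1",n):
            if d["conf"]<.35: continue
            r=clean(d["region"]);f=c["f"][r].astype(float);sat=np.median((f.max(1)-f.min(1))/(f.max(1)+1))
            p,e=hullfit([(c,r)],JAR,back(c,[d["pixel"][1],d["pixel"][0]],.04)[0,:2],0)
            out.append((n,p,sat))
            if pr:print(n,round(d["conf"],2),"yellow" if sat>.35 else "white",p.round(4),"err",round(e,2),np.round(d["pixel"]))
    return out
if __name__=="__main__":
    import sys
    jars(sys.argv[1:] or("scene","side"));rel()
E
python3 jars.py
python3 - <<'E'
from h import *
rel((.4156,-.1064,.40,1.5214))
E
```

```text
scene 0.89 white [ 0.5837 -0.3879] err 0.78 [264. 182.]
scene 0.82 white [ 0.4109 -0.3154] err 1.47 [218. 235.]
scene 0.68 yellow [ 0.2844 -0.2476] err 0.8 [187. 270.]
scene 0.66 yellow [ 0.3127 -0.1366] err 1.46 [205. 305.]
scene 0.61 white [ 0.4177 -0.1055] err 0.97 [229. 306.]
side 0.92 white [ 0.4111 -0.3147] err 0.74 [395. 379.]
side 0.9 white [ 0.4158 -0.1061] err 1.03 [317. 291.]
side 0.88 yellow [ 0.313  -0.1362] err 1.1 [356. 254.]
side 0.69 yellow [ 0.2823 -0.2474] err 1.26 [413. 281.]
side 0.63 white [ 0.5832 -0.388 ] err 0.86 [367. 490.]
now [0.5585 0.3088 0.4177] yaw 1.52 down [-0.    -0.001 -1.   ] q [ 0.39  0.55  1.16 -0.    1.44 -1.13] F [ 1.2  1.5 -1.1] w 0.0848 t 24.8
now [0.5585 0.3088 0.4177] yaw 1.52 down [-0.    -0.001 -1.   ] q [ 0.39  0.55  1.16 -0.    1.44 -1.13] F [ 1.2  1.5 -1.1] w 0.0848 t 24.8
to [ 0.4156 -0.1064  0.4     1.5214] shift [ 0.1216 -0.422   0.0182] turn [-0.0011 -0.0002 -0.0016]
```

```bash
python3 -m pendant '[[0.0122,-0.0422,0.0018,0,0,0,0.068],[0.0122,-0.0422,0.0018,0,0,0,0.068],[0.0122,-0.0422,0.0018,0,0,0,0.068],[0.0122,-0.0422,0.0018,0,0,0,0.068],[0.0122,-0.0422,0.0018,0,0,0,0.068],[0.0122,-0.0422,0.0018,0,0,0,0.068],[0.0122,-0.0422,0.0018,0,0,0,0.068],[0.0122,-0.0422,0.0018,0,0,0,0.068],[0.0122,-0.0422,0.0018,0,0,0,0.068],[0.0122,-0.0422,0.0018,0,0,0,0.068],[0,0,0,0,0,0,0.068],[0,0,0,0,0,0,0.068]]' >/dev/null; python3 jars.py wrist
python3 - <<'E'
from h import *
rel((.4156,-.1064,.205,1.5214))
E
```

```text
wrist 0.98 white [ 0.4104 -0.3123] err 1.53 [210.  78.]
wrist 0.97 yellow [ 0.3137 -0.1335] err 1.32 [ 75. 277.]
wrist 0.75 white [ 0.5813 -0.3862] err 2.24 [376.  45.]
wrist 0.74 yellow [ 0.283  -0.2452] err 2.04 [ 38. 120.]
wrist 0.65 white [ 0.4145 -0.105 ] err 0.74 [201. 325.]
now [ 0.4154 -0.1056  0.4007] yaw 1.521 down [ 0.001  0.    -1.   ] q [-0.43  0.17  1.77  0.    1.2  -1.95] F [ 0.1  0.3 -0. ] w 0.0681 t 26.4
now [ 0.4154 -0.1056  0.4007] yaw 1.521 down [ 0.001  0.    -1.   ] q [-0.43  0.17  1.77  0.    1.2  -1.95] F [ 0.1  0.3 -0. ] w 0.0681 t 26.4
to [ 0.4156 -0.1064  0.205   1.5214] shift [ 0.     -0.0008  0.1957] turn [ 0.0001  0.0014 -0.0005]
```

```bash
python3 -m pendant '[[0.001,0,0.039,0,0,0,0.068],[0,0,0.039,0,0,0,0.068],[0,0,0.039,0,0,0,0.068],[0,0,0.039,0,0,0,0.068],[0,0,0.039,0,0,0,0.068],[0,0,0,0,0,0,0.068],[0,0,0,0,0,0,0.02],[0,0,0,0,0,0,0.02],[0,0,0,0,0,0,0.02],[0,0,0,0,0,0,0.02]]'; python3 -m pendant '[[0,0,-0.02,0,0,0,0.02],[0,0,-0.04,0,0,0,0.02],[0,0,-0.05,0,0,0,0.02],[0,0,-0.05,0,0,0,0.02],[0,0,-0.05,0,0,0,0.02],[0,0,-0.03,0,0,0,0.02],[0,0,0,0,0,0,0.02],[0,0,0,0,0,0,0.02]]'
python3 - <<'E'
from h import *
sp=(.5294,.1752,-.0494)
w=place(*sp,[[-.042,-.062,0]])[0];print(w)
rel((w[0],w[1],.43,1.5214))
E
```

```text
time_s: 27.65
position: [0.4151, -0.1064, 0.2073]
orientation: [0.025, 1.0, -0.001, 0.002]
wrist_force: [0.3, 1.7, 7.1]
gripper_width: 0.54
grasp_force: 62.5
time_s: 28.65
position: [0.4136, -0.1061, 0.4447]
orientation: [0.026, 1.0, 0.0, 0.0]
wrist_force: [-0.3, -0.3, -1.5]
gripper_width: 0.539
grasp_force: 62.2
[0.48438968 0.11534959 0.        ]
now [ 0.4136 -0.1061  0.4447] yaw 1.52 down [ 0.  0. -1.] q [-0.43  0.13  1.7   0.    1.32 -1.95] F [-0.3 -0.3 -1.5] w 0.046 t 28.6
to [0.4844 0.1153 0.43   1.5214] shift [-0.0594  0.2248  0.0148] turn [ 0.0004  0.     -0.0016]
```

```bash
python3 -m pendant '[[-0.0099,0.0375,0,0,0,0,0.02],[-0.0099,0.0375,0,0,0,0,0.02],[-0.0099,0.0375,0,0,0,0,0.02],[-0.0099,0.0375,0,0,0,0,0.02],[-0.0099,0.0375,0,0,0,0,0.02],[-0.0099,0.0373,0.0,0,0,0,0.02],[0,0,0.04,0,0,0,0.02],[0,0,0.04,0,0,0,0.02],[0,0,0.04,0,0,0,0.02],[0,0,0,0,0,0,0.02],[0,0,0,0,0,0,0.02],[0,0,0,0,0,0,0.02]]' >/dev/null
cat > inhand.py <<'E'
from h import *
import sys
# usage: deck x,y of well
dz=float(sys.argv[3]) if len(sys.argv)>3 else .2073
c=cam("wrist");s=ctrl.read_state();p=np.array(s["position"])
best=None
for d in ctrl.silhouettes("jar1","wrist"):
    r=clean(d["region"]);J=JAR+[0,0,p[2]-dz]
    f=hullfit([(c,r)],J,p[:2],0)
    if np.hypot(*(f[0]-p[:2]))<.03: print("jar in hand",d["conf"],f[0].round(4),"minus tcp",(f[0]-p[:2]).round(4),"err",f[1])
sp=(.5294,.1752,-.0494);w=place(*sp,[[float(sys.argv[1]),float(sys.argv[2]),0]])[0]
print("well",w[:2].round(4));rel((w[0],w[1],p[2],1.5214))
E
python3 inhand.py -.042 -.062
```

```text
jar in hand 0.95 [0.4833 0.1168] minus tcp [-0.0021  0.0016] err 4.738731008298408
well [0.4844 0.1153]
now [0.4853 0.1151 0.327 ] yaw 1.52 down [ 0.004 -0.    -1.   ] q [ 0.08  0.37  1.71 -0.    1.05 -1.44] F [ 0.4 -0.7 -2.1] w 0.0464 t 30.2
to [0.4844 0.1153 0.3272 1.5214] shift [ 0.0009  0.0002 -0.0002] turn [ 0.0001  0.004  -0.0017]
```

```bash
python3 -m pendant '[[0.0003,0,0.005,0,0,0,0.02],[0,0,0.006,0,0,0,0.02],[0,0,0.004,0,0,0,0.02],[0,0,0,0,0,0,0.02],[0,0,0,0,0,0,0.02],[0,0,0,0,0,0,0.02]]'| grep -E "posi|wrist"; python3 -m pendant '[[0,0,0.004,0,0,0,0.02],[0,0,0.004,0,0,0,0.02],[0,0,0.002,0,0,0,0.02],[0,0,0,0,0,0,0.02],[0,0,0,0,0,0,0.02]]'| grep -E "posi|wrist"
```

```text
position: [0.4848, 0.1152, 0.3109]
wrist_force: [-0.3, 0.0, -2.0]
position: [0.4848, 0.1152, 0.3008]
wrist_force: [0.3, -0.0, -2.0]
```

```bash
python3 -m pendant '[[0,0,0.004,0,0,0,0.02],[0,0,0.003,0,0,0,0.02],[0,0,0,0,0,0,0.02],[0,0,0,0,0,0,0.02]]'| grep -E "posi|wrist"; python3 -m pendant '[[0,0,0.002,0,0,0,0.02],[0,0,0,0,0,0,0.02],[0,0,0,0,0,0,0.02]]'| grep -E "posi|wrist"
```

```text
position: [0.4848, 0.1152, 0.2938]
wrist_force: [0.1, -0.5, -1.0]
position: [0.4849, 0.1152, 0.2924]
wrist_force: [-1.6, -0.1, 6.5]
```

Down on the deck (contact at the expected height). Release and go to jar B.

```bash
python3 -m pendant '[[0,0,0,0,0,0,0.066],[0,0,0,0,0,0,0.066],[0,0,0,0,0,0,0.066],[0,0,-0.03,0,0,0,0.066],[0,0,-0.05,0,0,0,0.068],[0,0,-0.05,0,0,0,0.068],[0,0,0,0,0,0,0.068],[0,0,0,0,0,0,0.068]]'
python3 - <<'E'
from h import *
rel((.411,-.314,.40,1.5214))
c=cam("wrist")
w=(.4844,.1153)
for d in ctrl.silhouettes("jar1","wrist"):
    f=hullfit([(c,clean(d["region"]))],JAR+[0,0,.085],w,0)
    print(d["conf"],d["pixel"],f[0].round(4),round(f[1],2))
print("if on deck pixel of cap top",proj(c,[[*w,.17]]))
E
```

```text
time_s: 33.5
position: [0.4844, 0.1152, 0.4212]
orientation: [0.025, 1.0, -0.0, 0.0]
wrist_force: [-0.3, -0.4, -1.2]
gripper_width: 0.795
grasp_force: 0.0
now [0.4844 0.1152 0.4212] yaw 1.52 down [ 0.001 -0.    -1.   ] q [ 0.08  0.28  1.57 -0.    1.29 -1.44] F [-0.3 -0.4 -1.2] w 0.0679 t 33.5
to [ 0.411  -0.314   0.4     1.5214] shift [ 0.0514 -0.4323  0.0213] turn [-0.0003  0.0007 -0.0016]
0.73 [15.2, 29.7] [ 0.3645 -0.0253] 54.82
0.6 [228.5, 324.1] [0.484  0.1168] 1.04
0.47 [203.4, 355.0] [0.4225 0.2665] 223.07
if on deck pixel of cap top [[323.27973819 244.61379058]]
```

```bash
python3 -m pendant '[[0.0047,-0.0393,0.0019,0,0,0,0.068],[0.0047,-0.0393,0.0019,0,0,0,0.068],[0.0047,-0.0393,0.0019,0,0,0,0.068],[0.0047,-0.0393,0.0019,0,0,0,0.068],[0.0047,-0.0393,0.0019,0,0,0,0.068],[0.0047,-0.0393,0.0019,0,0,0,0.068],[0.0047,-0.0393,0.0019,0,0,0,0.068],[0.0047,-0.0393,0.0019,0,0,0,0.068],[0.0047,-0.0393,0.0019,0,0,0,0.068],[0.0047,-0.0393,0.0019,0,0,0,0.068],[0.0047,-0.0393,0.0019,0,0,0,0.068]]' >/dev/null;python3 -m pendant '[[0,0,0,0,0,0,0.068],[0,0,0,0,0,0,0.068],[0,0,0,0,0,0,0.068]]' >/dev/null; python3 jars.py wrist scene
```

```text
wrist 0.89 white [ 0.4099 -0.3131] err 0.98 [203. 322.]
wrist 0.69 white [ 0.5817 -0.3865] err 1.91 [378. 255.]
wrist 0.69 yellow [ 0.2834 -0.2466] err 4.52 [ 32. 403.]
wrist 0.64 yellow [ 0.3135 -0.135 ] err 1.86 [ 62. 556.]
scene 0.92 yellow [ 0.285  -0.2461] err 1.06 [187. 268.]
scene 0.87 white [0.4135 0.1125] err 0.56 [239. 386.]
scene 0.61 white [ 0.5839 -0.3873] err 1.16 [263. 184.]
scene 0.56 white [ 0.4125 -0.3149] err 0.7 [220. 232.]
scene 0.55 yellow [ 0.3152 -0.1357] err 0.81 [206. 304.]
scene 0.35 white [0.5477 0.2645] err 45.87 [272. 407.]
now [ 0.4112 -0.3133  0.401 ] yaw 1.521 down [ 0.002 -0.    -1.   ] q [-0.8   0.33  1.55  0.    1.26 -2.32] F [-0.6  0.1  0.2] w 0.068 t 35.5
```

```bash
python3 -m pendant '[[0.001,0,0.039,0,0,0,0.068],[0,0,0.039,0,0,0,0.068],[0,0,0.039,0,0,0,0.068],[0,0,0.039,0,0,0,0.068],[0,0,0.039,0,0,0,0.068],[0,0,0,0,0,0,0.068],[0,0,0,0,0,0,0.02],[0,0,0,0,0,0,0.02],[0,0,0,0,0,0,0.02],[0,0,0,0,0,0,0.02]]'; python3 -m pendant '[[0,0,-0.02,0,0,0,0.02],[0,0,-0.04,0,0,0,0.02],[0,0,-0.05,0,0,0,0.02],[0,0,-0.05,0,0,0,0.02],[0,0,-0.05,0,0,0,0.02],[0,0,-0.03,0,0,0,0.02],[0,0,0,0,0,0,0.02],[0,0,0,0,0,0,0.02]]'
python3 - <<'E'
from h import *
sp=(.5294,.1752,-.0494)
w=place(*sp,[[.042,-.062,0]])[0];print(w)
rel((w[0],w[1],.44,1.5214))
E
```

```text
time_s: 36.8
position: [0.4108, -0.3144, 0.2078]
orientation: [0.026, 1.0, -0.001, 0.002]
wrist_force: [-0.5, 0.7, 7.3]
gripper_width: 0.542
grasp_force: 62.4
time_s: 37.8
position: [0.4096, -0.3136, 0.4448]
orientation: [0.026, 1.0, 0.001, 0.0]
wrist_force: [-0.7, -0.3, -0.5]
gripper_width: 0.545
grasp_force: 61.9
[0.56828721 0.11120168 0.        ]
now [ 0.4096 -0.3136  0.4448] yaw 1.52 down [ 0.     0.001 -1.   ] q [-0.8   0.3   1.48  0.    1.37 -2.32] F [-0.7 -0.3 -0.5] w 0.0465 t 37.8
to [0.5683 0.1112 0.44   1.5214] shift [-0.1368  0.4323  0.0053] turn [ 0.001   0.0002 -0.0016]
```

```bash
python3 -m pendant '[[-0.0124,0.0393,0,0,0,0,0.02],[-0.0124,0.0393,0,0,0,0,0.02],[-0.0124,0.0393,0,0,0,0,0.02],[-0.0124,0.0393,0,0,0,0,0.02],[-0.0124,0.0393,0,0,0,0,0.02],[-0.0124,0.0393,0,0,0,0,0.02],[-0.0124,0.0393,0,0,0,0,0.02],[-0.0124,0.0393,0,0,0,0,0.02],[-0.0124,0.0393,0,0,0,0,0.02],[-0.0124,0.0393,0,0,0,0,0.02],[-0.0124,0.0393,0,0,0,0,0.02]]' >/dev/null;python3 -m pendant '[[0,0,0.04,0,0,0,0.02],[0,0,0.04,0,0,0,0.02],[0,0,0.04,0,0,0,0.02],[0,0,0,0,0,0,0.02],[0,0,0,0,0,0,0.02],[0,0,0,0,0,0,0.02],[0,0,0,0,0,0,0.02],[0,0,0,0,0,0,0.02]]' >/dev/null; python3 inhand.py .042 -.062 .2078
```

```text
jar in hand 0.93 [0.5663 0.1125] minus tcp [-0.0021  0.0016] err 4.121361156258543
well [0.5683 0.1112]
now [0.5683 0.1109 0.3263] yaw 1.52 down [ 0.002 -0.    -1.   ] q [ 0.06  0.51  1.49 -0.    1.15 -1.46] F [-0.1  0.4 -1.2] w 0.0461 t 40.3
to [0.5683 0.1112 0.3265 1.5214] shift [ 0.0001  0.0003 -0.0002] turn [-0.0002  0.002  -0.0016]
```

```bash
python3 -m pendant '[[0,0,0.005,0,0,0,0.02],[0,0,0.006,0,0,0,0.02],[0,0,0.005,0,0,0,0.02],[0,0,0.004,0,0,0,0.02],[0,0,0.005,0,0,0,0.02],[0,0,0,0,0,0,0.02],[0,0,0,0,0,0,0.02],[0,0,0,0,0,0,0.02]]'| grep -E "posi|wrist"; python3 -m pendant '[[0,0,0.004,0,0,0,0.02],[0,0,0.002,0,0,0,0.02],[0,0,0.002,0,0,0,0.02],[0,0,0,0,0,0,0.02],[0,0,0,0,0,0,0.02]]'| grep -E "posi|wrist"
```

```text
position: [0.5685, 0.1109, 0.3013]
wrist_force: [0.2, 0.9, -1.8]
position: [0.5684, 0.1109, 0.293]
wrist_force: [-0.1, -0.4, -1.1]
```

```bash
python3 -m pendant '[[0,0,0.0015,0,0,0,0.02],[0,0,0,0,0,0,0.02],[0,0,0,0,0,0,0.02]]'| grep -E "posi|wrist"; python3 -m pendant '[[0,0,0,0,0,0,0.066],[0,0,0,0,0,0,0.066],[0,0,0,0,0,0,0.066],[0,0,-0.03,0,0,0,0.066],[0,0,-0.05,0,0,0,0.068],[0,0,-0.05,0,0,0,0.068],[0,0,0,0,0,0,0.068],[0,0,0,0,0,0,0.068]]' | grep -E "posi|wrist"; python3 jars.py side
python3 - <<'E'
from h import *
rel((.583,-.387,.40,1.5214))
c=cam("wrist");w=(.5683,.1112)
for d in ctrl.silhouettes("jar1","wrist"):
    f=hullfit([(c,clean(d["region"]))],JAR+[0,0,.085],w,0)
    print(d["conf"],d["pixel"],f[0].round(4),round(f[1],2))
E
```

```text
position: [0.5683, 0.1109, 0.2928]
wrist_force: [-2.8, 0.3, 7.7]
position: [0.568, 0.1109, 0.4208]
wrist_force: [0.5, 0.4, -0.0]
side 0.98 white [0.569  0.2443] err 1.06 [211. 250.]
side 0.97 white [0.6681 0.2407] err 1.02 [201. 284.]
side 0.9 yellow [ 0.3129 -0.1364] err 0.94 [358. 256.]
side 0.8 yellow [ 0.2826 -0.2479] err 0.81 [412. 283.]
side 0.74 white [0.5245 0.1998] err 25.38 [218. 238.]
side 0.58 white [ 0.5822 -0.3883] err 1.14 [366. 490.]
now [0.568  0.1109 0.4198] yaw 1.52 down [-0.002 -0.    -1.   ] q [ 0.06  0.43  1.34 -0.    1.37 -1.46] F [-0.3  0.7  0. ] w 0.0679 t 43.4
now [0.568  0.1109 0.4198] yaw 1.52 down [-0.002 -0.    -1.   ] q [ 0.06  0.43  1.34 -0.    1.37 -1.46] F [-0.3  0.7  0. ] w 0.0679 t 43.4
to [ 0.583  -0.387   0.4     1.5214] shift [-0.0404 -0.4964  0.02  ] turn [-0.0006 -0.0016 -0.0016]
0.97 [230.2, 324.9] [0.5669 0.1126] 1.77
0.89 [94.9, 326.8] [0.4846 0.1166] 0.87
0.5 [146.1, 417.0] [0.4753 0.2297] 148.39
```

```bash
python3 -m pendant '[[-0.0034,-0.0414,0.0017,0,0,0,0.068],[-0.0034,-0.0414,0.0017,0,0,0,0.068],[-0.0034,-0.0414,0.0017,0,0,0,0.068],[-0.0034,-0.0414,0.0017,0,0,0,0.068],[-0.0034,-0.0414,0.0017,0,0,0,0.068],[-0.0034,-0.0414,0.0017,0,0,0,0.068],[-0.0034,-0.0414,0.0017,0,0,0,0.068],[-0.0034,-0.0414,0.0017,0,0,0,0.068],[-0.0034,-0.0414,0.0017,0,0,0,0.068],[-0.0034,-0.0414,0.0017,0,0,0,0.068],[-0.0034,-0.0414,0.0017,0,0,0,0.068],[-0.0034,-0.0414,0.0017,0,0,0,0.068]]' >/dev/null;python3 -m pendant '[[0,0,0,0,0,0,0.068],[0,0,0,0,0,0,0.068],[0,0,0,0,0,0,0.068]]' >/dev/null; python3 jars.py wrist
```

```text
wrist 0.8 white [ 0.5819 -0.3864] err 0.92 [203. 319.]
now [ 0.584  -0.3862  0.4017] yaw 1.521 down [ 0.002 -0.    -1.   ] q [-0.69  0.69  0.96  0.    1.5  -2.22] F [-0.5 -1.  -0.7] w 0.068 t 45.5
```

```bash
python3 -m pendant '[[0.0018,0,0.039,0,0,0,0.068],[0,0,0.039,0,0,0,0.068],[0,0,0.039,0,0,0,0.068],[0,0,0.039,0,0,0,0.068],[0,0,0.039,0,0,0,0.068],[0,0,0,0,0,0,0.068],[0,0,0,0,0,0,0.02],[0,0,0,0,0,0,0.02],[0,0,0,0,0,0,0.02],[0,0,0,0,0,0,0.02]]'; python3 -m pendant '[[0,0,-0.02,0,0,0,0.02],[0,0,-0.04,0,0,0,0.02],[0,0,-0.05,0,0,0,0.02],[0,0,-0.05,0,0,0,0.02],[0,0,-0.05,0,0,0,0.02],[0,0,-0.03,0,0,0,0.02],[0,0,0,0,0,0,0.02],[0,0,0,0,0,0,0.02]]'
python3 - <<'E'
from h import *
sp=(.5294,.1752,-.0494)
w=place(*sp,[[-.042,.062,0]])[0];print(w)
rel((w[0],w[1],.44,1.5214))
E
```

```text
time_s: 46.7
position: [0.5828, -0.3876, 0.2089]
orientation: [0.026, 1.0, -0.001, 0.003]
wrist_force: [0.4, 0.4, 6.5]
gripper_width: 0.54
grasp_force: 62.3
time_s: 47.7
position: [0.5816, -0.3871, 0.4448]
orientation: [0.026, 1.0, 0.001, -0.0]
wrist_force: [-0.8, -0.1, -2.1]
gripper_width: 0.542
grasp_force: 61.8
[0.49051279 0.23919832 0.        ]
now [ 0.5816 -0.3871  0.4448] yaw 1.52 down [-0.     0.001 -1.   ] q [-0.7   0.67  0.87  0.    1.6  -2.22] F [-0.8 -0.1 -2.1] w 0.0463 t 47.7
to [0.4905 0.2392 0.44   1.5214] shift [0.1229 0.6208 0.0057] turn [ 0.0014 -0.0006 -0.0017]
```

```bash
python3 -m pendant '[[0.0082,0.0414,0,0,0,0,0.02],[0.0082,0.0414,0,0,0,0,0.02],[0.0082,0.0414,0,0,0,0,0.02],[0.0082,0.0414,0,0,0,0,0.02],[0.0082,0.0414,0,0,0,0,0.02],[0.0082,0.0414,0,0,0,0,0.02],[0.0082,0.0414,0,0,0,0,0.02],[0.0082,0.0414,0,0,0,0,0.02]]' >/dev/null;python3 -m pendant '[[0.0082,0.0414,0,0,0,0,0.02],[0.0082,0.0414,0,0,0,0,0.02],[0.0082,0.0414,0,0,0,0,0.02],[0.0082,0.0414,0,0,0,0,0.02],[0.0082,0.0414,0,0,0,0,0.02],[0.0082,0.0414,0,0,0,0,0.02],[0.0082,0.0414,0,0,0,0,0.02],[0,0,0,0,0,0,0.02],[0,0,0,0,0,0,0.02]]' >/dev/null; python3 -m pendant '[[0,0,0.04,0,0,0,0.02],[0,0,0.04,0,0,0,0.02],[0,0,0.038,0,0,0,0.02],[0,0,0,0,0,0,0.02],[0,0,0,0,0,0,0.02],[0,0,0,0,0,0,0.02],[0,0,0,0,0,0,0.02],[0,0,0,0,0,0,0.02]]' >/dev/null; python3 inhand.py -.042 .062 .2089
```

```text
jar in hand 0.77 [0.4886 0.2409] minus tcp [-0.0021  0.0016] err 3.3389481747404925
well [0.4905 0.2392]
now [0.4908 0.2393 0.3282] yaw 1.52 down [ 0.002 -0.    -1.   ] q [ 0.31  0.45  1.58 -0.    1.11 -1.21] F [-0.8  0.3 -1.2] w 0.0463 t 50.9
to [0.4905 0.2392 0.3284 1.5214] shift [ 0.0002 -0.0001 -0.0001] turn [-0.0001  0.002  -0.0014]
```

```bash
python3 -m pendant '[[0,0,0.005,0,0,0,0.02],[0,0,0.006,0,0,0,0.02],[0,0,0.005,0,0,0,0.02],[0,0,0.004,0,0,0,0.02],[0,0,0.005,0,0,0,0.02],[0,0,0,0,0,0,0.02],[0,0,0,0,0,0,0.02],[0,0,0,0,0,0,0.02]]'| grep -E "posi|wrist"; python3 -m pendant '[[0,0,0.004,0,0,0,0.02],[0,0,0.002,0,0,0,0.02],[0,0,0.0025,0,0,0,0.02],[0,0,0,0,0,0,0.02],[0,0,0,0,0,0,0.02]]'| grep -E "posi|wrist"
```

```text
position: [0.4909, 0.2392, 0.3032]
wrist_force: [-0.7, -0.1, -1.0]
position: [0.4909, 0.2392, 0.2945]
wrist_force: [0.3, 0.4, -1.3]
```

```bash
python3 -m pendant '[[0,0,0.0015,0,0,0,0.02],[0,0,0,0,0,0,0.02],[0,0,0,0,0,0,0.02]]'| grep -E "posi|wrist"; python3 -m pendant '[[0,0,0,0,0,0,0.066],[0,0,0,0,0,0,0.066],[0,0,0,0,0,0,0.066],[0,0,-0.03,0,0,0,0.066],[0,0,-0.05,0,0,0,0.066],[0,0,-0.05,0,0,0,0.04],[0,0,0,0,0,0,0.02],[0,0,0,0,0,0,0.0]]' | grep -E "posi|wrist"
python3 - <<'E'
from h import *
import pickle
c=cam("wrist");w=(.4905,.2392)
for d in ctrl.silhouettes("jar1","wrist"):
    f=hullfit([(c,clean(d["region"]))],JAR+[0,0,.085],w,0);print(d["conf"],d["pixel"],f[0].round(4),round(f[1],2))
C,S=pickle.load(open("look.pkl","rb"));w1=np.load("w1.npy",allow_pickle=True).item()
def ball(c,box):
    x0,y0,x1,y1=box;g=cv2.cvtColor(c["f"],cv2.COLOR_RGB2GRAY)[y0:y1,x0:x1]
    m=(g<45).astype(np.uint8);m=clean(m);v,u=np.nonzero(m);print("blob",len(u),u.min()+x0,u.max()+x0,v.min()+y0,v.max()+y0);return np.array([(u.min()+u.max())/2+x0,(v.min()+v.max())/2+y0])
O=[(w1,np.array([73.5,266.])),(C["scene"],np.array([347.,221.])),(C["side"],np.array([275.,215.]))]
s=least_squares(lambda p:np.concatenate([proj(c,p)[0]-o for c,o in O]),[.48,0,.15]);print(s.x.round(4),s.fun.round(1))
sp=(.5294,.1752,-.0494);b=place(0,0,-sp[2],[s.x-[sp[0],sp[1],0]])[0];print("ball in deck frame",b.round(4))
rel()
E
```

```text
position: [0.4909, 0.2392, 0.2939]
wrist_force: [-2.6, -1.3, 5.6]
position: [0.4904, 0.2392, 0.4223]
wrist_force: [0.2, -0.4, -0.4]
0.79 [226.2, 141.0] [0.4842 0.1176] 3.09
0.72 [227.3, 322.5] [0.4893 0.2406] 1.23
0.64 [332.7, 159.4] [0.5667 0.1131] 4.37
0.6 [261.2, 419.4] [0.5296 0.2958] 29.11
[0.4713 0.0171 0.1685] [ 0.1  0.4 -0.3 -0.6 -0.7  0.7]
ball in deck frame [-0.0503 -0.1608  0.1685]
now [0.4905 0.2391 0.4214] yaw 1.52 down [-0.001 -0.001 -1.   ] q [ 0.31  0.37  1.44 -0.    1.34 -1.21] F [-0.9  0.2 -0.2] w -0.0 t 54.0
```

All three jars are in their wells and down (side and wrist fits agree). The lever ball is at deck (-50,-161) mm, z 168 mm. Move behind it with the fingers shut.

Run:
```python
from h import *
rel((.4235,.0192,.42,1.5214),(.4235,.0192,.33,1.5214))
```

```text
now [0.4905 0.2391 0.4214] yaw 1.52 down [-0.001 -0.001 -1.   ] q [ 0.31  0.37  1.44 -0.    1.34 -1.21] F [-0.9  0.2 -0.2] w -0.0 t 54.0
to [0.4235 0.0192 0.42   1.5214] shift [ 0.0557 -0.2231  0.0018] turn [-0.0012 -0.0013 -0.0016]
to [0.4235 0.0192 0.33   1.5214] shift [0.   0.   0.09] turn [0. 0. 0.]
```

```bash
python3 -m pendant '[[0.0093,-0.0372,0,0,0,0,0],[0.0093,-0.0372,0,0,0,0,0],[0.0093,-0.0372,0,0,0,0,0],[0.0093,-0.0372,0,0,0,0,0],[0.0093,-0.0372,0,0,0,0,0],[0.0093,-0.0372,0,0,0,0,0],[0,0,0.03,0,0,0,0],[0,0,0.03,0,0,0,0],[0,0,0.03,0,0,0,0],[0,0,0,0,0,0,0],[0,0,0,0,0,0,0]]' | grep -E "posi|wrist"; python3 -m pendant '[[-0.012,0,0,0,0,0,0],[-0.012,0,0,0,0,0,0],[-0.012,0,0,0,0,0,0],[-0.012,0,0,0,0,0,0],[-0.012,0,0,0,0,0,0],[-0.01,0,0,0,0,0,0],[0,0,0,0,0,0,0]]' | grep -E "posi|wrist"
python3 - <<'E'
from h import *
rel()
c=cam("scene")
for d in ctrl.silhouettes("run_lever_tip","scene")[:2]:v,u=np.nonzero(d["region"]);print(d["conf"],d["pixel"],u.min(),u.max(),v.min(),v.max())
E
```

```text
position: [0.424, 0.0191, 0.3333]
wrist_force: [-0.6, 0.5, 0.2]
position: [0.4943, 0.0155, 0.3328]
wrist_force: [-0.8, 0.4, 0.4]
now [0.4943 0.0155 0.3328] yaw 1.52 down [ 0.002 -0.    -1.   ] q [-0.12  0.36  1.71 -0.    1.07 -1.64] F [-0.8  0.4  0.4] w 0.0002 t 56.3
```

```bash
python3 -m pendant '[[-0.008,0,0,0,0,0,0],[-0.008,0,0,0,0,0,0],[0,0,0,0,0,0,0],[0,0,0,0,0,0,0]]' | grep -E "posi|wrist"; python3 -m pendant '[[-0.004,0,0,0,0,0,0],[0,0,0,0,0,0,0],[0,0,0,0,0,0,0]]' | grep -E "posi|wrist"
python3 - <<'E'
from h import *
c=cam("side")
for d in ctrl.silhouettes("run_lever_tip","side")[:2]:v,u=np.nonzero(d["region"]);print(d["conf"],d["pixel"],u.min(),u.max(),v.min(),v.max())
sp=(.5294,.1752,-.0494)
for v in(0,.5,.7,.85,1):
    print(v,proj(c,place(*sp,[[-.0185+.07*np.sin(v-.5),-.161,.107+.07*np.cos(v-.5)]])).round(0))
E
```

```text
position: [0.5097, 0.0147, 0.3331]
wrist_force: [0.0, 0.2, 0.5]
position: [0.5119, 0.0147, 0.3327]
wrist_force: [-10.2, 0.3, 5.0]
0.76 [212.7, 300.7] 290 309 200 234
0.56 [211.6, 263.0] 191 318 177 247
0 [[274. 216.]]
0.5 [[289. 207.]]
0.7 [[295. 205.]]
0.85 [[299. 205.]]
1 [[304. 205.]]
```

```bash
python3 -m pendant '[[-0.0015,0,0,0,0,0,0],[0,0,0,0,0,0,0],[0,0,0,0,0,0,0]]' | grep -E "posi|wrist"; python3 -m pendant '[[0.02,0,0,0,0,0,0],[0.02,0,0,0,0,0,0],[0.0,0,-0.04,0,0,0,0],[0,0,-0.05,0,0,0,0],[0.02,-0.04,-0.02,0,0,0,0],[0.02,-0.05,0,0,0,0,0],[0,-0.05,0,0,0,0,0],[0,-0.05,0,0,0,0,0],[0,-0.05,0,0,0,0,0],[0,0,0,0,0,0,0],[0,0,0,0,0,0,0]]' | grep -E "posi|wrist"
python3 - <<'E'
from h import *
a=cam("scene");b=cam("side")
im=np.hstack([cv2.resize(a["f"][190:390,170:490],(400,250)),cv2.resize(b["f"][130:400,130:530],(400,270))[:250]])
A=cv2.resize(a["f"][190:390,170:490],(640,400),interpolation=cv2.INTER_CUBIC);B=cv2.resize(b["f"][140:300,150:420],(338,200),interpolation=cv2.INTER_CUBIC)
o=np.zeros((600,640,3),np.uint8);o[:400]=A;o[400:,:338]=B
cv2.imwrite("pics/final.png",o[:,:,::-1])
for t in("squat_jar","beaker","wash_bottle"):print(t,ctrl.silhouettes(t,"side")[0]["pixel"])
rel()
E
```

```text
position: [0.5126, 0.0147, 0.3326]
wrist_force: [-14.8, -0.4, 8.6]
position: [0.4227, -0.2208, 0.4429]
wrist_force: [-0.4, 1.2, 0.6]
squat_jar [357.4, 329.9]
beaker [186.7, 220.4]
wash_bottle [222.5, 391.8]
now [ 0.4229 -0.2201  0.4432] yaw 1.521 down [ 0.002 -0.    -1.   ] q [-0.64  0.22  1.58  0.    1.34 -2.16] F [-0.4 -0.3  0.5] w 0.0 t 59.4
```

View pics/final.png

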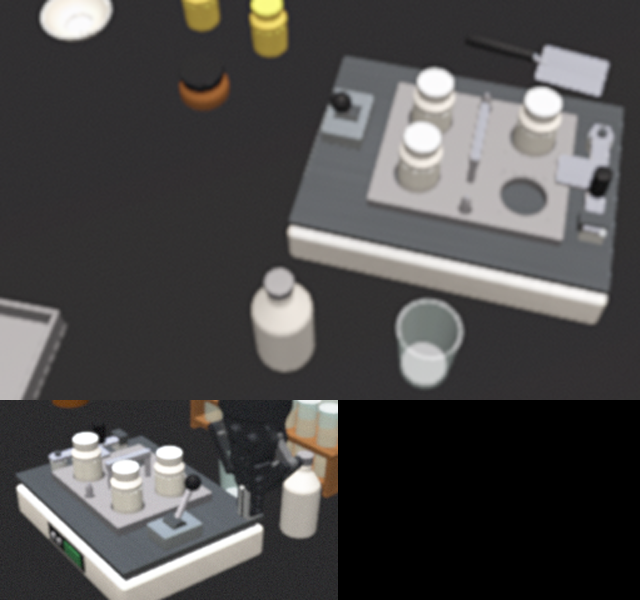

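The final view shows three white jars upright in the wells at (434,100), (420,155) and (540,120). The latch is closed with its knob at (600,182), the lever leans to on with its ball at (341,102), and the amber jar, beaker and wash bottle are standing. The lever met its stop at a finger force of 15 N. Handing in.

```bash
python3 -c "
from bench import ctrl
print(ctrl.hand_in())"
```

```text
the job is handed in; nothing more can be done
None
```

The job is done and handed in: the plate is flush on its pins, the latch is closed, all three white jars are down in wells, the lever was then pushed on to its stop, and the amber jar, beaker and wash bottle are still standing.

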